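# Set the hand mill's burrs and spin-check the crank

### The arm

A 6-joint arm with a two-finger parallel gripper is mounted at the origin on the work surface. World frame = base frame: x ahead of the robot, y to its left, z up, the work surface at z = 0. Lengths are in mm, angles in rad, forces in N, time in s.
With the tool pointing down it reaches from about 350 to 975 mm from the base axis. Payload 7.1 kg.
Tool frame: the origin (TCP) lies at the very end of the fingers, on their centre line; the grasp point (between the pads) lies 19 mm behind it; z points along the fingers, x is the direction in which the jaws open and shut, and the axes are right-handed (so a half turn about z gives the same grasp; the last joint's range is limited). The gripper opens to 88 mm and grips with 3 to 60 N. Pads are 20 mm wide; open, the fingers measure 115 mm over their backs; the gripper's body (75 mm by 178 mm) begins 61 mm behind the grasp point.
Start: joints at [1.253, 0.423, 1.63, -0, 1.089, -0.019], TCP at [183.952, 597.299, 222.675] pointing down, gripper open.
Joint ranges: [-3, 3], [-0.9, 2.11], [0.09, 2.58], [-1.31, 4.45], [0.11, 2.69], [-2.54, 2.54]. Speed limits (rad/s): [2.39, 2.39, 3.01, 3.14, 3.14, 3.14].

### API

Orientations are given as a rotation vector (axis times angle).
In Python, from workcell import * gives the robot as it stands.
- The arm moves only by the tool arm_command, never from a script. Its argument "increments" is a list of rows, each a list of 2 entries, a list of its own where there are three numbers: the shift along the tool's x, y, z in cm, then the turn about the tool's z in degrees. In form: [[[dx, dy, dz], turn], ...]. A call has 1 to 20 rows; each row shifts and turns the pose as measured when the row begins, along the tool's axes as they then stand; what a row does not reach is not made up. A row lasts 1/10 s, in which the tool goes at most 50 mm and 8.59 degrees, less where a joint would pass 70% of its speed; a pose out of reach is approached as far as the arm can. A call is refused whole if a number of a shift passes 5 or a number of a turn 8.59, either way. A call with a gripper value outside its range is refused whole. "gripper" is the opening, from 0 (shut) to 1 (fully open), set as the call begins (left out, the last holds). The fingers move at their own pace and stop on an object; the grip force is fixed at half the most. Time passes only in rows, so rows that do not move let the fingers close. It gives the time, the measured TCP pose, the force and the opening at its end, in the units of the state.
- get_obs(): the state, without advancing time (a new reading comes with each control period).
- get_image(name): name is "scene" or "top" or "wrist"; returns the picture (480x640x3 uint8, red, green, blue); there is no depth.
- camera_params(name): a dict with "K" (3x3 intrinsics, pixels), "rvec" (rotation vector, rad) and "tvec" (3), from world to camera coordinates, as OpenCV has them; the wrist camera has in their place "T_tool_cam" (4x4, takes a point from camera to tool coordinates, whose origin is the TCP and whose axes are the tool frame's). Camera axes: x right, y down, z forward; pixel columns grow to the right and rows downward; lengths in mm; the calibration is good to about 2 mm. The wrist camera is an equidistant fisheye: a pixel r from the principal point sees the ray r / f radians off the axis. A picture is of the moment at which its call begins: read the wrist's pose just before it. camera_params takes no time and is no camera call.
- close_job(): hands the job in, once; it reports no verdict.
The state is a dict: "t": time; "qpos": joint angles; "qvel": joint speeds; "joint_torque": joint torques, N m; "ee_pos": TCP position; "orientation": TCP orientation; "ft_force": force on the tool from outside, world axes, zero at the start; "moment": the same for the moment, N m; "width": finger opening in mm.
Only numpy, scipy, OpenCV 4.12 (cv2) and the standard library are available. Lean on these libraries where they do the work, as an engineer would, in place of code of your own. Each camera call takes 0.05 s, during which the arm holds its last target.

### The job

The hand mill has just been put back together with its burrs left wide open. Swing the collar's lever clockwise until you just feel the burrs touch, without jamming them, and ease it back by about 30 mm at the lever's knob so that they run clear. Then turn the crank by hand at least one full turn clockwise to check that it spins freely without rubbing, let go, and leave the other things on the ledge where they are.

Things in the scene. Friction and masses are not known exactly. Their poses are not given: they have to be found in the camera images.
- mill: The hand mill, screwed down; origin under its upright axis, z up, -x its front (roughly to the robot). Dark wood base 190 x 140 x 22 mm, aluminium column behind the axis (top 112 mm up), head with a dark knurled collar (102 mm diameter, 112 to 132 mm up), steel hopper above (120 mm diameter, rim 194 mm up), crank on top. Azimuths are anticlockwise from above from its +x.
- mill_axis (a point): Point on the mill's upright axis, about which collar and crank turn, 120 mm above the ledge (half-way up the collar). Axes as mill.
- collar (a joint): Turn of the collar, 0 (wide open) to 1.8 rad (stops), growing clockwise from above = closing. Lever azimuth = 4.04 - value. Stays where left. Free, it takes 1.2 N at the lever's knob; unseen, and elsewhere each time (0.7 to 1.6 rad), the inner burrs (ring_burr, cone_burr) meet: from there about 0.7 N more per mm at the knob. Stop 2 to 5 N above the free push; from 11 N they jam.
- lever_grip (a point): Centre of the upright black knob on the collar's lever: 20 mm diameter, 46 mm tall, free to spin on its pin, 115 mm from the mill's axis. This point is 150 mm above the ledge; the knob runs from 127 to 173 mm and the flat steel lever under it, 14 mm wide, tops at 126 mm.
- crank (a joint): Turn of the crank (the rotor) in rad, no stops, growing clockwise from above. Crank arm azimuth = minus this value. It begins between -0.6 and 0.6, pointing away from the robot. With the burrs clear it takes about 0.1 N at the knob; with the burrs pressed together it drags.
- knob_grip (a point): Centre of the crank's upright wooden knob, 25 mm diameter and 46 mm tall, free to spin on its pin, 85 mm from the mill's axis. This point is 238 mm above the ledge, the knob runs from 215 to 261 mm; the flat steel crank arm under it has its top at 213 mm, and the nut over the axis reaches 223 mm.
- molcajete: Bystander: grey basalt mortar on three feet with its pestle leaning in it, 170 mm across, 100 mm tall (pestle to 150 mm); origin under its centre.
- egg_ring: Bystander: plain steel egg ring, 92 mm across, 20 mm tall, close to the mill's left side; origin under its centre.
- cork_jar: Bystander: frosted glass jar, 74 mm across, 124 mm tall with its cork; origin under its centre.
- spoon_rest: Bystander: green ceramic spoon rest, bowl 100 mm across and 20 mm tall with a handle of 65 mm along its -x; origin under the bowl's centre.
- ramekin: Bystander: white ceramic ramekin, 84 mm across, 45 mm tall; origin under its centre.
- scoop: Bystander: steel measuring scoop, cup 52 mm across and 32 mm tall with a flat handle of 72 mm along its -x; origin under the cup's centre.
- brush: Bystander: mill brush lying on the ledge close to the mill's right side, 155 mm long along its x, 20 mm wide, 14 mm tall; origin under the middle of its ferrule, bristles to +x.

How it is judged:
By the outcome, as a careful person would: the job done as asked, in the order asked, and still so for the second after the job is handed in, with the robot touching nothing.
It also fails if it takes over 70 s, if anything falls off the work surface, if the arm or the gripper's body presses on something with over 40 N, if the wrist force passes 120 N, or if a joint passes its speed limit or range.

## Working session

There is one attempt and no reset: what is moved stays moved. The work goes in short steps, Python scripts to look and compute and a tool call to move; the robot and the scene stay as the last step left them, time stands still between calls to the robot, and variables do not carry over. Pictures are saved under pics/ and viewed, and the job is handed in when it is done.

Besides the shell and the picture viewer there is one more tool, called after "Emit:" by a JSON object that holds its "name" and its "arguments". arm_command: Moves the arm, as the interface text tells. Its arguments: {"type":"object","properties":{"increments":{"type":"array","items":{"type":"array"}},"gripper":{"type":"number"}},"required":["increments"]}

```bash
mkdir -p pics; ls
python3 - <<'E'
from workcell import *
import cv2
o=get_obs();print(o)
for n in ("scene","top","wrist"):
    im=get_image(n);cv2.imwrite(f"pics/{n}0.png",im[:,:,::-1])
    print(n,camera_params(n))
E
```

```text
pics
{'t': 0.0, 'qpos': array([ 1.25298718e+00,  4.23844360e-01,  1.63066103e+00,  7.47613074e-06,
        1.08860968e+00, -1.90113922e-02]), 'qvel': array([ 6.21328309e-04, -1.08712371e-03, -1.12430454e-03, -8.17254164e-04,
       -4.69748533e-05,  1.09677418e-03]), 'joint_torque': array([-1.55672231e-03, -5.44638383e+01, -2.73658866e+01,  6.42588688e-02,
        2.26851652e-02, -1.08849135e-04]), 'ee_pos': array([183.79195772, 596.79483449, 221.9108853 ]), 'orientation': array([ 2.52664235e+00,  1.86552385e+00, -1.95596271e-03]), 'ft_force': array([-0.98939086,  0.30703508, -0.03325916]), 'moment': array([0.03047238, 0.03835489, 0.02815222]), 'width': 88.006328977873}
scene {'K': array([[565.0343057 ,   0.        , 324.5218088 ],
       [  0.        , 565.0343057 , 241.93767723],
       [  0.        ,   0.        ,   1.        ]]), 'rvec': array([ 2.12558413,  0.72199174, -0.33415502]), 'tvec': array([-479.64636409,  -95.8518853 , 1671.75474928])}
top {'K': array([[455.12066328,   0.        , 323.88195451],
       [  0.        , 455.12066328, 242.88459543],
       [  0.        ,   0.        ,   1.        ]]), 'rvec': array([ 2.15506165, -2.21255195,  0.11368095]), 'tvec': array([   6.70810231,  615.23311109, 1153.83665524])}
wrist {'K': array([[371.64829954,   0.        , 324.84584631],
       [  0.        , 371.64829954, 241.94072744],
       [  0.        ,   0.        ,   1.        ]]), 'T_tool_cam': array([[ 9.99999846e-01, -5.49225936e-04, -8.32430881e-05,
         3.25279763e-01],
       [ 5.51041157e-04,  9.61829450e-01,  2.73649055e-01,
        -7.45827018e+01],
       [-7.02295044e-05, -2.73649058e-01,  9.61829604e-01,
        -1.63115411e+02],
       [ 0.00000000e+00,  0.00000000e+00,  0.00000000e+00,
         1.00000000e+00]])}
```

View pics/scene0.png

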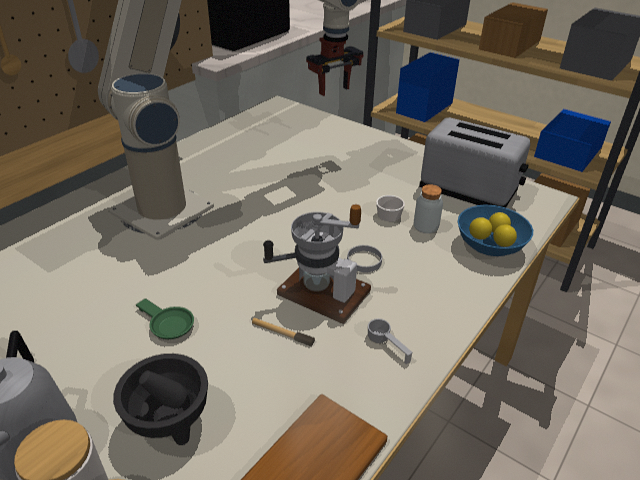

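View pics/top0.png

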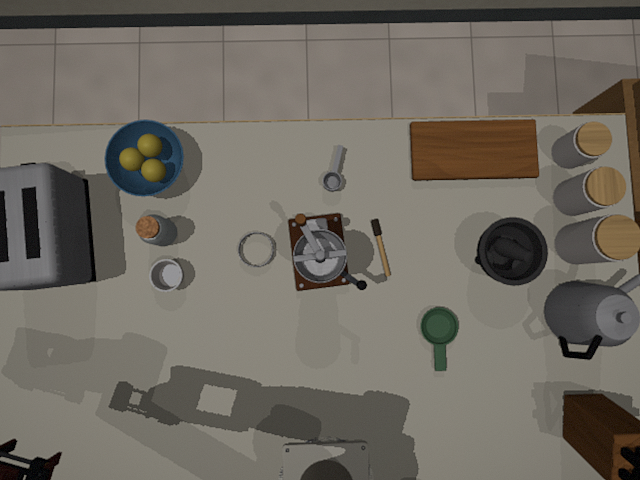

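View pics/wrist0.png

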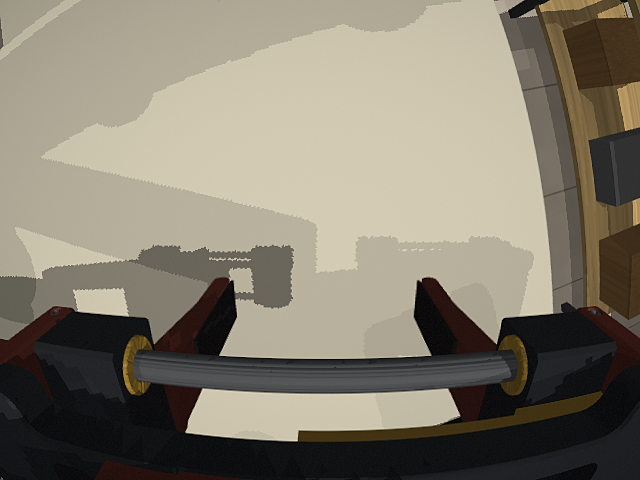

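```bash
cat > h.py <<'E'
import numpy as np, cv2
from workcell import *
def ray(n,uv):
    p=camera_params(n);R,_=cv2.Rodrigues(p["rvec"]);t=np.array(p["tvec"]).ravel()
    d=R.T@np.linalg.solve(p["K"],np.array([uv[0],uv[1],1.]));return -R.T@t,d
def plane(n,uv,z):
    c,d=ray(n,uv);return c+d*(z-c[2])/d[2]
def proj(n,P):
    p=camera_params(n);q,_=cv2.projectPoints(np.array(P,float).reshape(-1,3),p["rvec"],p["tvec"],p["K"],None);return q.reshape(-1,2)
def two(a,b):
    c1,d1=ray("top",a);c2,d2=ray("scene",b)
    A=np.stack([d1,-d2],1);s=np.linalg.lstsq(A,c2-c1,rcond=None)[0]
    p,q=c1+s[0]*d1,c2+s[1]*d2;return (p+q)/2,np.linalg.norm(p-q)
E
python3 - <<'E'
from h import *
t=cv2.imread("pics/top0.png");s=cv2.imread("pics/scene0.png")
a=cv2.resize(t[195:310,230:410],None,fx=4.4,fy=4.4,interpolation=cv2.INTER_CUBIC);cv2.imwrite("pics/tc.png",a)
a=cv2.resize(s[190:330,240:400],None,fx=4.2,fy=4.2,interpolation=cv2.INTER_CUBIC);cv2.imwrite("pics/sc.png",a)
def blobs(im,lo,hi,box,name):
    x0,y0,x1,y1=box
    m=cv2.inRange(cv2.cvtColor(im[y0:y1,x0:x1],cv2.COLOR_BGR2HSV),lo,hi)
    n,l,st,c=cv2.connectedComponentsWithStats(m)
    for i in range(1,n):
        if st[i,4]>15: print(name,st[i],c[i]+[x0,y0],st[i][:2]+[x0,y0])
blobs(t,(5,150,80),(15,255,255),(280,200,330,250),"ck top")
blobs(s,(3,150,60),(15,255,255),(330,195,375,240),"ck sc")
blobs(t,(0,0,0),(180,255,40),(345,270,380,300),"lk top")
blobs(s,(0,0,0),(180,255,40),(255,230,285,270),"lk sc")
blobs(t,(5,100,20),(20,255,120),(280,205,360,300),"base top")
E
```

```text
ck top [15 14 10  9 66] [299.86363636 218.22727273] [295 214]
ck sc [ 21  10   9  19 140] [354.92857143 213.54285714] [351 205]
lk top [10  9 12 11 77] [360.83116883 284.36363636] [355 279]
lk sc [  9  11   9  19 149] [268.26845638 249.91275168] [264 241]
base top [  9   9  55  42 631] [312.8637084  226.08082409] [289 214]
base top [ 14  61  55  25 389] [316.14910026 282.03084833] [294 266]
```

View pics/tc.png

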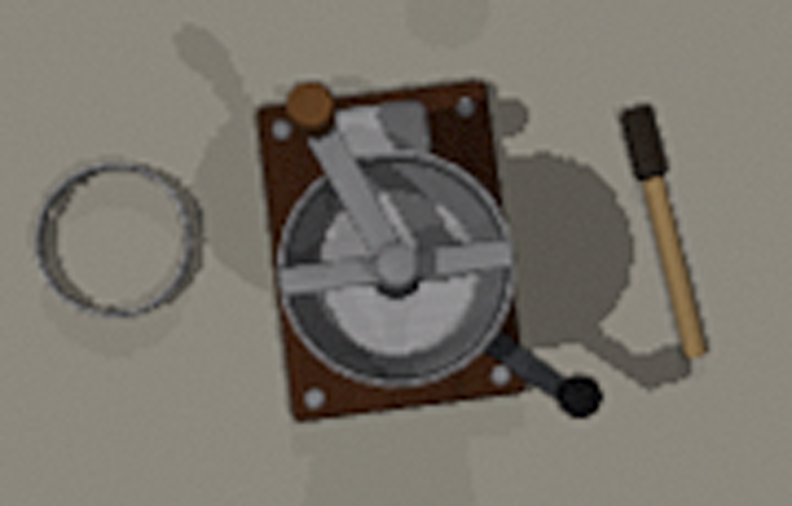

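View pics/sc.png

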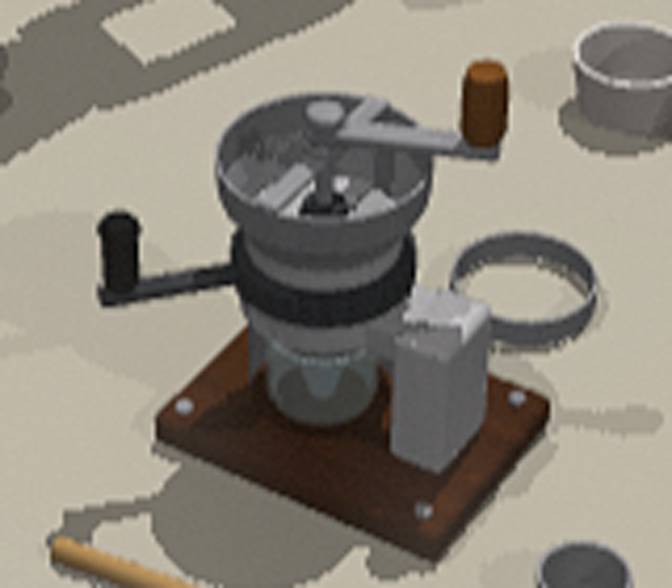

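Run:
```python
from h import *
c=lambda u,v:(u/4.4+230,v/4.4+195)
A=plane("top",c(397,265),223);H=plane("top",c(397,268),194)
print("nut",A,"hop",H,two(c(397,265),(317.6,216.0)))
ck=plane("top",(299.9,218.2),261);lk=plane("top",(360.83,284.4),173)
print("ck",ck,"lk",lk)
cs=[two((299.9,218.2),(355.4,206.5)),two((360.8,284.4),(268.4,242.8))];print(cs)
cor=[plane("top",c(*p),22) for p in [(262,108),(490,80),(525,390),(297,418)]]
print(np.array(cor)); m=np.mean(cor,0)
yaw=np.arctan2(*(cor[0]-cor[3])[1::-1]),np.arctan2(*(cor[1]-cor[2])[1::-1]);print(m,yaw)
for a in (A,H,m):
  print(np.hypot(*(ck-a)[:2]),np.arctan2(*(ck-a)[1::-1]),np.hypot(*(lk-a)[:2]),np.arctan2(*(lk-a)[1::-1])%6.283)
print(proj("scene",[[*A[:2],223],[*ck[:2],238],[*lk[:2],150]]))
```

```text
nut [571.43847979   2.49360529 223.        ] hop [571.69040941   2.28783455 194.        ] (array([572.5459576 ,   3.34665056, 222.35484782]), np.float64(2.7383574386673484))
ck [647.5986382   43.19345964 261.        ] lk [506.16550122 -87.82331123 173.        ]
[(array([647.83228814,  43.19021528, 258.60119102]), np.float64(0.28008187909714255)), (array([505.88338756, -88.27713111, 169.96250547]), np.float64(0.7056952368458181))]
[[679.19593006  78.53953121  22.        ]
 [692.64434272 -57.52403182  22.        ]
 [508.1299555  -72.52661749  22.        ]
 [495.39661575  61.77151529  22.        ]]
[593.84171101   2.5650993   22.        ] (np.float64(0.0909781808349114), np.float64(0.08113001581401558))
86.35304206127738 0.49078603655037395 111.43476630956027 4.086397849529906
86.22835591012232 0.4942677451389077 111.41603200268572 4.083483389491979
67.38301629537978 0.6471894643724275 125.92530533020229 3.942035885286464
[[316.37124414 215.78262342]
 [354.90981997 214.20307767]
 [269.16201067 249.7098026 ]]
```

```bash
cat >> h.py <<'E'
C=np.array([572.3,3.0])
def psi(o):
    R,_=cv2.Rodrigues(np.array(o["orientation"]));return np.arctan2(R[1,0],R[0,0])
def rows(way,dec=1):
    """way: list of (x,y,z,psi) absolute targets per row, starting from measured pose"""
    o=get_obs();p=np.array(o["ee_pos"],float);s=psi(o);out=[]
    for x,y,z,a in way:
        d=np.array([x,y,z])-p;da=(a-s+np.pi)%(2*np.pi)-np.pi
        c,n=np.cos(s),np.sin(s)
        r=np.round(np.array([d[0]*c+d[1]*n,d[0]*n-d[1]*c,-d[2]])/10,dec);t=round(float(-np.degrees(da)),1)
        out.append([[float(v)+0 for v in r],t])
        p=p+10*np.array([r[0]*c+r[1]*n,r[0]*n-r[1]*c,-r[2]]);s=s-np.radians(t)
    print(out)
def lin(tgt,n,dec=1):
    o=get_obs();a=np.array([*o["ee_pos"],psi(o)],float);b=np.array(tgt,float)
    b[3]=a[3]+((b[3]-a[3]+np.pi)%(2*np.pi)-np.pi)
    rows([a+(b-a)*(i+1)/n for i in range(n)],dec)
def st():
    o=get_obs();p=np.array(o["ee_pos"]);d=p[:2]-C;f=np.array(o["ft_force"])
    az=np.arctan2(d[1],d[0]);print("t%.2f"%o["t"],p.round(1),"psi %.3f"%psi(o),"r %.1f az %.3f"%(np.hypot(*d),az%6.2832),"F",f.round(2),"clockwise push-back %.2f radial %.2f"%(-f[0]*np.sin(az)+f[1]*np.cos(az),f[0]*np.cos(az)+f[1]*np.sin(az)),"w %.1f"%o["width"],"q",np.array(o["qpos"]).round(2))
E
python3 -c "
from h import *
st();lin((506,-88,320,-0.62),20)"
```

```text
t0.15 [183.8 596.9 222.1] psi 1.272 r 709.7 az 2.150 F [-0.39 -0.34  0.23] clockwise push-back 0.51 radial -0.07 w 87.9 q [ 1.25  0.42  1.63 -0.    1.09 -0.02]
[[[-2.8, 2.5, -0.5], 5.4], [[-2.5, 2.8, -0.5], 5.4], [[-2.3, 3.1, -0.5], 5.5], [[-2.0, 3.2, -0.5], 5.4], [[-1.6, 3.4, -0.4], 5.4], [[-1.4, 3.6, -0.5], 5.4], [[-1.0, 3.6, -0.5], 5.4], [[-0.6, 3.7, -0.5], 5.5], [[-0.3, 3.8, -0.5], 5.4], [[0.1, 3.8, -0.5], 5.4], [[0.4, 3.7, -0.5], 5.4], [[0.8, 3.8, -0.5], 5.4], [[1.1, 3.6, -0.5], 5.5], [[1.5, 3.5, -0.5], 5.4], [[1.8, 3.3, -0.4], 5.4], [[2.1, 3.1, -0.5], 5.4], [[2.3, 3.0, -0.5], 5.4], [[2.7, 2.7, -0.5], 5.5], [[2.9, 2.4, -0.5], 5.4], [[3.1, 2.2, -0.5], 5.4]]
```

Emit:
{"name": "arm_command", "arguments": {"increments": [[[-2.8, 2.5, -0.5], 5.4], [[-2.5, 2.8, -0.5], 5.4], [[-2.3, 3.1, -0.5], 5.5], [[-2.0, 3.2, -0.5], 5.4], [[-1.6, 3.4, -0.4], 5.4], [[-1.4, 3.6, -0.5], 5.4], [[-1.0, 3.6, -0.5], 5.4], [[-0.6, 3.7, -0.5], 5.5], [[-0.3, 3.8, -0.5], 5.4], [[0.1, 3.8, -0.5], 5.4], [[0.4, 3.7, -0.5], 5.4], [[0.8, 3.8, -0.5], 5.4], [[1.1, 3.6, -0.5], 5.5], [[1.5, 3.5, -0.5], 5.4], [[1.8, 3.3, -0.4], 5.4], [[2.1, 3.1, -0.5], 5.4], [[2.3, 3.0, -0.5], 5.4], [[2.7, 2.7, -0.5], 5.5], [[2.9, 2.4, -0.5], 5.4], [[3.1, 2.2, -0.5], 5.4]], "gripper": 0.4}}

```text
t: 2.15
ee_pos: [488.5, -123.6, 322.3]
orientation: [2.953, -1.062, 0.0]
ft_force: [1.3, 1.2, 0.0]
width: 35.4
```

```bash
python3 -c "
from h import *
st();lin((506,-88,250,-0.62),5)"
```

```text
t2.15 [ 488.5 -123.6  322.3] psi -0.691 r 151.9 az 4.128 F [1.35 1.17 0.  ] clockwise push-back 0.48 radial -1.72 w 35.4 q [-0.27  0.13  1.79 -0.    1.22  0.42]
[[[-0.2, -0.8, 1.4], -0.8], [[-0.2, -0.7, 1.5], -0.8], [[-0.1, -0.8, 1.4], -0.8], [[-0.2, -0.8, 1.5], -0.8], [[-0.1, -0.8, 1.4], -0.8]]
```

Emit:
{"name": "arm_command", "arguments": {"increments": [[[-0.2, -0.8, 1.4], -0.8], [[-0.2, -0.7, 1.5], -0.8], [[-0.1, -0.8, 1.4], -0.8], [[-0.2, -0.8, 1.5], -0.8], [[-0.1, -0.8, 1.4], -0.8], [[0, 0, 0], 0], [[0, 0, 0], 0]]}}

```text
t: 2.85
ee_pos: [505.7, -88.3, 244.7]
orientation: [2.988, -0.959, -0.005]
ft_force: [0.2, -0.3, -0.6]
width: 35.2
```

```bash
python3 -c "
from h import *
st();lin((506,-88,200,-0.62),4)
im=get_image('wrist');cv2.imwrite('pics/w1.png',im[:,:,::-1])"
```

```text
t2.85 [505.7 -88.3 244.7] psi -0.621 r 113.0 az 4.082 F [ 0.23 -0.3  -0.58] clockwise push-back 0.37 radial 0.11 w 35.2 q [-0.19  0.23  1.85 -0.    1.06  0.43]
[[[0.0, 0.0, 1.1], -0.0], [[0.0, 0.0, 1.1], -0.0], [[0.0, 0.0, 1.2], -0.0], [[0.0, 0.0, 1.1], -0.1]]
```

View pics/w1.png

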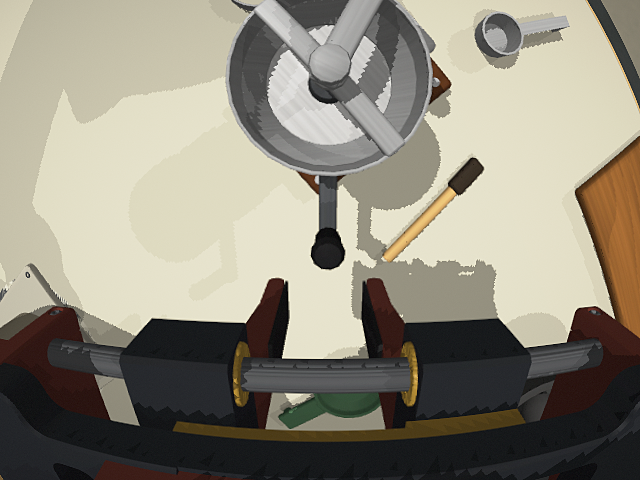

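The knob (327,252) is centred between the fingertips (288 and 364), and the crank nut is at (330,63). I'll cross-check both with the wrist camera.

```bash
cat >> h.py <<'E'
def wplane(o,uv,z):
    p=camera_params("wrist");K=p["K"];d=np.array([(uv[0]-K[0,2])/K[0,0],(uv[1]-K[1,2])/K[1,1]]);th=np.hypot(*d)
    v=np.array([*(d/th*np.sin(th)),np.cos(th)]);T=p["T_tool_cam"];R,_=cv2.Rodrigues(np.array(o["orientation"]))
    c=np.array(o["ee_pos"])+R@T[:3,3];v=R@T[:3,:3]@v;return c+v*(z-c[2])/v[2]
E
python3 -c "
from h import *
o=get_obs()
lk=wplane(o,(328,254),173);A=wplane(o,(330,62),223);print(lk,A,np.hypot(*(lk-A)[:2]));lin((506,-88,142,-0.62),6)"
```

```text
[507.25013009 -89.7181328  173.        ] [574.11634042   2.70505084 223.        ] 114.0751285729744
[[[0.0, 0.0, 1.7], -0.0], [[0.0, 0.0, 1.7], -0.0], [[0.0, 0.0, 1.7], -0.0], [[0.0, 0.0, 1.8], -0.0], [[0.0, 0.0, 1.7], -0.1], [[0.0, -0.1, 1.7], 0.0]]
```

Emit:
{"name": "arm_command", "arguments": {"increments": [[[0, 0, 1.7], 0], [[0, 0, 1.7], 0], [[0, 0, 1.7], 0], [[0, 0, 1.7], 0], [[0, 0, 1.7], 0], [[0, 0, 1.7], 0], [[0, 0, 0], 0], [[0, 0, 0], 0]]}}

```text
t: 3.7
ee_pos: [509.0, -90.2, 146.8]
orientation: [2.989, -0.96, 0.014]
ft_force: [-0.3, -0.1, 0.0]
width: 35.7
```

```bash
sed -i 's/^C=.*/C=np.array([573.,2.7])/' h.py
cat >> h.py <<'E'
def arc(dth,n,r=None,z=None,az0=None):
    # clockwise by dth, tangential jaws
    o=get_obs();p=np.array(o["ee_pos"]);d=p[:2]-C;a=np.arctan2(d[1],d[0]) if az0 is None else az0;r=r or np.hypot(*d);z=z or p[2]
    rows([(C[0]+r*np.cos(b),C[1]+r*np.sin(b),z,b+np.pi/2) for b in a-dth*np.arange(1,n+1)/n],2)
E
python3 -c "
from h import *
st();arc(0.66,11,114,142)"
```

```text
t3.70 [509.  -90.2 146.8] psi -0.622 r 112.8 az 4.109 F [-0.33 -0.06  0.03] clockwise push-back -0.24 radial 0.24 w 35.7 q [-0.2   0.37  1.93 -0.    0.83  0.43]
[[[-0.68, 0.11, 0.48], 2.4], [[-0.69, -0.02, 0.0], 3.4], [[-0.68, -0.02, 0.0], 3.4], [[-0.68, -0.02, 0.0], 3.5], [[-0.69, -0.02, 0.0], 3.4], [[-0.68, -0.02, 0.0], 3.4], [[-0.68, -0.02, 0.0], 3.5], [[-0.69, -0.02, 0.0], 3.4], [[-0.68, -0.02, 0.0], 3.5], [[-0.68, -0.02, 0.0], 3.4], [[-0.69, -0.02, 0.0], 3.4]]
```

Emit:
{"name": "arm_command", "arguments": {"increments": [[[-0.7, 0.1, 0.4], 2.4], [[-0.7, 0, 0], 3.4], [[-0.7, 0, 0], 3.4], [[-0.7, 0, 0], 3.5], [[-0.7, 0, 0], 3.4], [[-0.7, 0, 0], 3.4], [[-0.7, 0, 0], 3.5], [[-0.7, 0, 0], 3.4], [[-0.6, 0, 0], 3.5]]}}

```text
t: 4.6
ee_pos: [475.8, -47.3, 154.4]
orientation: [-2.616, 1.724, -0.05]
ft_force: [-0.3, -0.9, -2.1]
width: 35.1
```

```bash
python3 -c "
from h import *
st();arc(0.11,2,114,142)"
```

```text
t4.60 [475.8 -47.3 154.4] psi -1.166 r 109.3 az 3.617 F [-0.3  -0.87 -2.06] clockwise push-back 0.64 radial 0.67 w 35.1 q [-0.12  0.3   2.02 -0.01  0.79  1.05]
[[[-0.59, 0.49, 1.24], -0.9], [[-0.63, -0.02, 0.0], 3.2]]
```

Emit:
{"name": "arm_command", "arguments": {"increments": [[[-0.5, 0.4, 0.5], 1], [[-0.5, 0, 0.4], 3], [[0, 0, 0], 0]]}}

```text
t: 4.9
ee_pos: [470.3, -39.8, 148.1]
orientation: [-2.55, 1.812, -0.06]
ft_force: [0.5, 0.7, -0.3]
width: 35.4
```

```bash
python3 -c "
from h import *
st();arc(0.05,2,114,146)
im=get_image('wrist');cv2.imwrite('pics/w2.png',im[:,:,::-1]);st()"
```

```text
t4.90 [470.3 -39.8 148.1] psi -1.236 r 111.2 az 3.534 F [ 0.53  0.73 -0.27] clockwise push-back -0.47 radial -0.77 w 35.4 q [-0.1   0.3   2.04 -0.01  0.76  1.14]
[[[-0.27, 0.29, 0.21], -1.9], [[-0.28, 0.0, 0.0], 1.4]]
t4.95 [470.5 -40.  148.2] psi -1.235 r 111.1 az 3.536 F [ 0.05 -0.69 -0.4 ] clockwise push-back 0.66 radial 0.22 w 35.1 q [-0.1   0.3   2.04 -0.01  0.76  1.14]
```

View pics/w2.png

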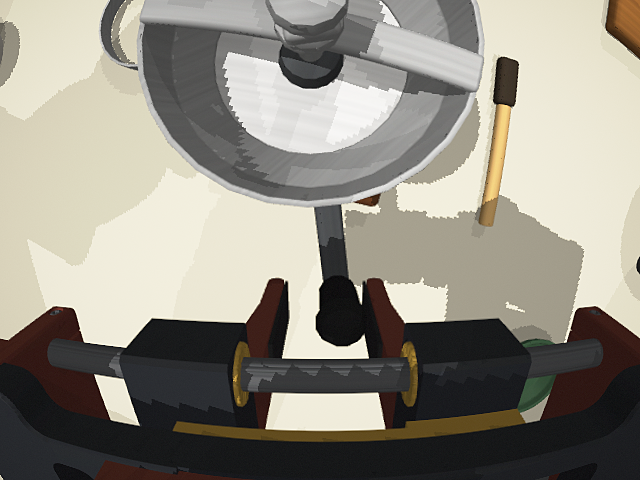

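Emit:
{"name": "arm_command", "arguments": {"increments": [[[-0.7, 0.2, 0.2], 0], [[-0.7, 0, 0.1], 2.8], [[-0.2, 0, 0], 3], [[0, 0, 0], 0]]}}

```text
t: 5.35
ee_pos: [463.8, -25.5, 145.7]
orientation: [-2.456, 1.934, -0.063]
ft_force: [0.1, -1.3, -0.8]
width: 34.9
```

```bash
python3 -c "
from h import *
st();arc(0.05,2,114,146)"
```

```text
t5.35 [463.8 -25.5 145.7] psi -1.334 r 112.7 az 3.394 F [ 0.06 -1.32 -0.75] clockwise push-back 1.29 radial 0.27 w 34.9 q [-0.07  0.29  2.06 -0.01  0.75  1.27]
[[[-0.28, 0.13, -0.03], 0.5], [[-0.29, -0.01, 0.0], 1.4]]
```

Emit:
{"name": "arm_command", "arguments": {"increments": [[[-0.2, 0.1, 0], 1], [[-0.2, 0, 0], 1], [[0, 0, 0], 0]]}}

```text
t: 5.65
ee_pos: [461.8, -21.6, 145.6]
orientation: [-2.422, 1.975, -0.063]
ft_force: [-0.6, -0.2, -0.5]
width: 35.1
```

Emit:
{"name": "arm_command", "arguments": {"increments": [[[-0.2, 0, 0], 1], [[-0.2, 0, 0], 1], [[0, 0, 0], 0]]}}

```text
t: 5.95
ee_pos: [461.0, -17.5, 145.6]
orientation: [-2.384, 2.019, -0.063]
ft_force: [-0.6, 0.0, -0.1]
width: 35.3
```

```bash
python3 -c "
from h import *
st();arc(0.05,2,114,146)"
```

```text
t5.95 [461.  -17.5 145.6] psi -1.406 r 113.8 az 3.320 F [-0.56  0.03 -0.09] clockwise push-back -0.13 radial 0.55 w 35.3 q [-0.06  0.29  2.07 -0.02  0.74  1.36]
[[[-0.28, 0.02, -0.04], 0.7], [[-0.29, -0.01, 0.0], 1.4]]
```

Emit:
{"name": "arm_command", "arguments": {"increments": [[[-0.2, 0, 0], 1.2], [[-0.2, 0, 0], 1.2], [[0, 0, 0], 0]]}}

```text
t: 6.25
ee_pos: [460.4, -13.2, 145.6]
orientation: [-2.337, 2.072, -0.062]
ft_force: [-0.4, -1.5, 0.5]
width: 35.4
```

```bash
python3 -c "
from h import *
st();print(get_obs()['joint_torque'].round(2),get_obs()['moment'].round(3))"
```

```text
t6.25 [460.4 -13.2 145.6] psi -1.451 r 113.7 az 3.282 F [-0.39 -1.49  0.52] clockwise push-back 1.42 radial 0.59 w 35.4 q [-0.05  0.29  2.07 -0.02  0.74  1.42]
[  0.43 -38.59 -20.01   0.16  -0.21   0.23] [-0.133  0.165  0.035]
```

Emit:
{"name": "arm_command", "arguments": {"increments": [[[-0.2, 0, 0], 1], [[-0.2, 0, 0], 1], [[0, 0, 0], 0]]}}

```text
t: 6.55
ee_pos: [459.9, -8.9, 145.5]
orientation: [-2.296, 2.116, -0.062]
ft_force: [-0.9, -2.1, 0.4]
width: 35.3
```

Emit:
{"name": "arm_command", "arguments": {"increments": [[[-0.2, 0, 0], 1], [[0, 0, 0], 0]]}}

```text
t: 6.75
ee_pos: [459.7, -6.6, 145.4]
orientation: [-2.276, 2.137, -0.061]
ft_force: [0.9, -1.0, 0.5]
width: 35.1
```

```bash
python3 -c "
from h import *
st();print(get_obs()['joint_torque'].round(2),get_obs()['moment'].round(3))"
```

```text
t6.75 [459.7  -6.6 145.4] psi -1.508 r 113.7 az 3.224 F [ 0.87 -0.96  0.53] clockwise push-back 1.03 radial -0.79 w 35.1 q [-0.03  0.29  2.07 -0.02  0.74  1.49]
[  0.25 -38.69 -20.09   0.07  -0.2    0.19] [-0.026  0.13  -0.002]
```

Emit:
{"name": "arm_command", "arguments": {"increments": [[[-0.2, 0, 0], 1], [[-0.2, 0, 0], 1], [[0, 0, 0], 0]]}}

```text
t: 7.05
ee_pos: [459.4, -2.3, 145.3]
orientation: [-2.234, 2.18, -0.061]
ft_force: [0.0, -0.7, 0.6]
width: 35.2
```

Emit:
{"name": "arm_command", "arguments": {"increments": [[[0, 0, 0], 0]]}}

```text
t: 7.15
ee_pos: [459.4, -2.2, 145.3]
orientation: [-2.234, 2.179, -0.061]
ft_force: [-0.2, -2.1, 0.6]
width: 35.0
```

Emit:
{"name": "arm_command", "arguments": {"increments": [[[-0.2, 0, 0], 1.1], [[-0.2, 0, 0], 1.1], [[0, 0, 0], 0]]}}

```text
t: 7.45
ee_pos: [459.3, 2.0, 145.3]
orientation: [-2.188, 2.225, -0.06]
ft_force: [-0.5, -1.1, 1.4]
width: 35.0
```

Emit:
{"name": "arm_command", "arguments": {"increments": [[[0, 0, 0], 0]]}}

```text
t: 7.55
ee_pos: [459.3, 2.1, 145.3]
orientation: [-2.188, 2.225, -0.06]
ft_force: [-0.2, -2.1, 0.7]
width: 34.9
```

Emit:
{"name": "arm_command", "arguments": {"increments": [[[-0.2, 0, 0], 1.1], [[-0.2, 0, 0], 1.1], [[0, 0, 0], 0]]}}

```text
t: 7.85
ee_pos: [459.4, 6.3, 145.2]
orientation: [-2.14, 2.27, -0.059]
ft_force: [-0.3, -1.7, 0.8]
width: 35.0
```

Emit:
{"name": "arm_command", "arguments": {"increments": [[[0, 0, 0], 0]]}}

```text
t: 7.95
ee_pos: [459.3, 6.4, 145.2]
orientation: [-2.14, 2.27, -0.059]
ft_force: [-0.4, -1.8, 1.0]
width: 35.1
```

```bash
python3 -c "
from h import *
st();arc(0.04,2,114,145)"
```

```text
t7.95 [459.3   6.4 145.2] psi -1.630 r 113.7 az 3.109 F [-0.38 -1.75  0.99] clockwise push-back 1.76 radial 0.32 w 35.1 q [-0.    0.29  2.07 -0.02  0.74  1.64]
[[[-0.23, 0.03, 0.02], -0.4], [[-0.23, 0.0, 0.0], 1.2]]
```

Emit:
{"name": "arm_command", "arguments": {"increments": [[[-0.2, 0, 0], 0.7], [[-0.1, 0, 0], 0.7], [[0, 0, 0], 0]]}}

```text
t: 8.25
ee_pos: [459.5, 9.6, 145.2]
orientation: [-2.11, 2.298, -0.059]
ft_force: [0.7, -0.7, 2.0]
width: 35.1
```

Emit:
{"name": "arm_command", "arguments": {"increments": [[[0, 0, 0], 0]]}}

```text
t: 8.35
ee_pos: [459.5, 9.7, 145.2]
orientation: [-2.11, 2.298, -0.059]
ft_force: [0.1, -1.5, 0.2]
width: 34.9
```

Still free (about 1.2 N). I'll go on.

Emit:
{"name": "arm_command", "arguments": {"increments": [[[-0.2, 0, 0], 1.1], [[-0.2, 0, 0], 1.1], [[0, 0, 0], 0]]}}

```text
t: 8.65
ee_pos: [459.8, 13.9, 145.1]
orientation: [-2.06, 2.341, -0.058]
ft_force: [0.6, -1.0, 0.9]
width: 35.5
```

Emit:
{"name": "arm_command", "arguments": {"increments": [[[0, 0, 0], 0]]}}

```text
t: 8.75
ee_pos: [459.9, 14.0, 145.1]
orientation: [-2.061, 2.341, -0.058]
ft_force: [-0.0, -1.8, 0.8]
width: 35.1
```

Emit:
{"name": "arm_command", "arguments": {"increments": [[[-0.2, 0, 0], 1.1], [[-0.2, 0, 0], 1.1], [[0, 0, 0], 0]]}}

```text
t: 9.05
ee_pos: [460.4, 18.3, 145.0]
orientation: [-2.011, 2.384, -0.057]
ft_force: [1.0, -1.5, 1.1]
width: 35.1
```

Emit:
{"name": "arm_command", "arguments": {"increments": [[[0, 0, 0], 0]]}}

```text
t: 9.15
ee_pos: [460.4, 18.3, 145.0]
orientation: [-2.011, 2.384, -0.057]
ft_force: [0.4, -1.6, 0.5]
width: 35.2
```

Emit:
{"name": "arm_command", "arguments": {"increments": [[[-0.2, 0, 0], 1.1], [[-0.2, 0, 0], 1.1], [[0, 0, 0], 0]]}}

```text
t: 9.45
ee_pos: [461.1, 22.5, 145.0]
orientation: [-1.96, 2.425, -0.056]
ft_force: [-0.2, -1.2, 1.0]
width: 35.4
```

Emit:
{"name": "arm_command", "arguments": {"increments": [[[0, 0, 0], 0]]}}

```text
t: 9.55
ee_pos: [461.1, 22.6, 145.0]
orientation: [-1.96, 2.425, -0.056]
ft_force: [-0.1, -0.6, 1.0]
width: 35.3
```

```bash
python3 -c "
from h import *
st();arc(0.04,2,114,145)"
```

```text
t9.55 [461.1  22.6 145. ] psi -1.782 r 113.7 az 2.965 F [-0.11 -0.6   0.99] clockwise push-back 0.61 radial -0.00 w 35.3 q [ 0.03  0.29  2.07 -0.02  0.75  1.83]
[[[-0.23, 0.04, 0.0], -0.9], [[-0.22, 0.0, 0.0], 1.2]]
```

Emit:
{"name": "arm_command", "arguments": {"increments": [[[-0.2, 0, 0], 0.6], [[-0.2, 0, 0], 0.8], [[0, 0, 0], 0]]}}

```text
t: 9.85
ee_pos: [461.9, 26.8, 144.9]
orientation: [-1.927, 2.45, -0.055]
ft_force: [-0.4, -0.5, 0.7]
width: 35.4
```

Emit:
{"name": "arm_command", "arguments": {"increments": [[[0, 0, 0], 0]]}}

```text
t: 9.95
ee_pos: [461.9, 26.9, 144.9]
orientation: [-1.927, 2.45, -0.055]
ft_force: [-0.5, -1.6, 1.7]
width: 35.3
```

Emit:
{"name": "arm_command", "arguments": {"increments": [[[-0.2, 0, 0], 1], [[-0.2, 0, 0], 1], [[0, 0, 0], 0]]}}

```text
t: 10.25
ee_pos: [462.8, 31.1, 144.9]
orientation: [-1.88, 2.486, -0.054]
ft_force: [-0.8, -0.0, 0.8]
width: 35.0
```

Emit:
{"name": "arm_command", "arguments": {"increments": [[[0, 0, 0], 0]]}}

```text
t: 10.35
ee_pos: [462.9, 31.1, 144.9]
orientation: [-1.88, 2.486, -0.054]
ft_force: [-0.1, -0.8, 2.0]
width: 35.2
```

Emit:
{"name": "arm_command", "arguments": {"increments": [[[-0.2, 0, 0], 1], [[-0.2, 0, 0], 1], [[0, 0, 0], 0]]}}

```text
t: 10.65
ee_pos: [464.0, 35.2, 144.8]
orientation: [-1.832, 2.521, -0.053]
ft_force: [0.4, -0.2, 0.4]
width: 35.3
```

Emit:
{"name": "arm_command", "arguments": {"increments": [[[0, 0, 0], 0]]}}

```text
t: 10.75
ee_pos: [464.0, 35.3, 144.8]
orientation: [-1.832, 2.521, -0.053]
ft_force: [-0.3, -0.8, 0.5]
width: 35.0
```

```bash
python3 -c "
from h import *
im=get_image('wrist');cv2.imwrite('pics/w3.png',im[:,:,::-1]);st();arc(0.04,2,114,145)"
```

```text
t10.80 [464.   35.3 144.8] psi -1.885 r 113.7 az 2.851 F [ 0.48 -0.93  1.26] clockwise push-back 0.76 radial -0.73 w 35.1 q [ 0.06  0.3   2.06 -0.02  0.75  1.96]
[[[-0.23, 0.03, -0.02], -0.2], [[-0.23, 0.0, 0.0], 1.1]]
```

View pics/w3.png

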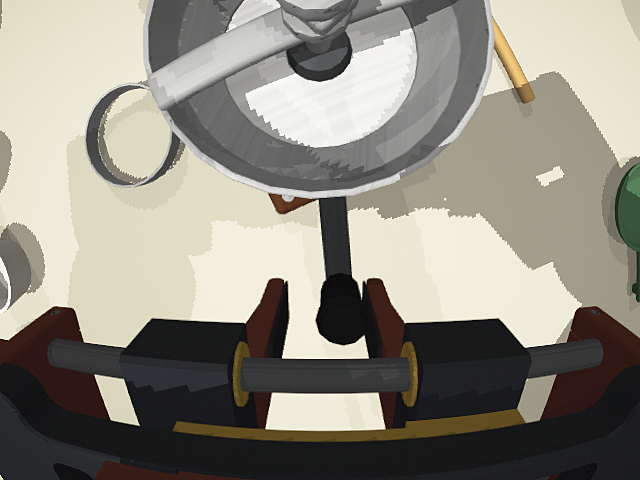

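The knob (340,310) still rests on the right pad, and the push is still free.

Emit:
{"name": "arm_command", "arguments": {"increments": [[[-0.2, 0, 0], 0.8], [[-0.2, 0, 0], 0.8], [[0, 0, 0], 0]]}}

```text
t: 11.1
ee_pos: [465.3, 39.3, 144.8]
orientation: [-1.793, 2.549, -0.052]
ft_force: [-0.9, -0.6, 0.1]
width: 34.9
```

Emit:
{"name": "arm_command", "arguments": {"increments": [[[0, 0, 0], 0]]}}

```text
t: 11.2
ee_pos: [465.3, 39.4, 144.8]
orientation: [-1.793, 2.549, -0.053]
ft_force: [0.2, -1.3, 0.9]
width: 34.7
```

Emit:
{"name": "arm_command", "arguments": {"increments": [[[-0.2, 0, 0], 1], [[-0.2, 0, 0], 1], [[0, 0, 0], 0]]}}

```text
t: 11.5
ee_pos: [466.7, 43.4, 144.8]
orientation: [-1.744, 2.582, -0.052]
ft_force: [0.0, 0.0, 0.8]
width: 35.2
```

Emit:
{"name": "arm_command", "arguments": {"increments": [[[0, 0, 0], 0]]}}

```text
t: 11.6
ee_pos: [466.8, 43.5, 144.8]
orientation: [-1.744, 2.582, -0.052]
ft_force: [-0.5, -1.7, 0.7]
width: 35.1
```

Emit:
{"name": "arm_command", "arguments": {"increments": [[[-0.2, 0, 0], 1], [[-0.2, 0, 0], 1], [[0, 0, 0], 0]]}}

```text
t: 11.9
ee_pos: [468.4, 47.4, 144.8]
orientation: [-1.694, 2.614, -0.051]
ft_force: [-0.6, -0.5, 0.7]
width: 35.0
```

Emit:
{"name": "arm_command", "arguments": {"increments": [[[0, 0, 0], 0]]}}

```text
t: 12.0
ee_pos: [468.4, 47.5, 144.8]
orientation: [-1.694, 2.614, -0.051]
ft_force: [-0.5, -1.7, 0.1]
width: 35.3
```

```bash
python3 -c "
from h import *
st();arc(0.04,2,114,145)"
```

```text
t12.00 [468.4  47.5 144.8] psi -1.991 r 113.8 az 2.737 F [-0.51 -1.69  0.12] clockwise push-back 1.75 radial -0.20 w 35.3 q [ 0.09  0.3   2.05 -0.02  0.75  2.1 ]
[[[-0.23, 0.02, -0.02], 0.3], [[-0.23, 0.0, 0.0], 1.1]]
```

Emit:
{"name": "arm_command", "arguments": {"increments": [[[-0.2, 0, 0], 0.8], [[-0.2, 0, 0], 0.8], [[0, 0, 0], 0]]}}

```text
t: 12.3
ee_pos: [470.1, 51.4, 144.8]
orientation: [-1.654, 2.639, -0.05]
ft_force: [0.0, -0.3, 0.6]
width: 35.3
```

Emit:
{"name": "arm_command", "arguments": {"increments": [[[0, 0, 0], 0]]}}

```text
t: 12.4
ee_pos: [470.1, 51.5, 144.7]
orientation: [-1.654, 2.639, -0.05]
ft_force: [-0.9, -1.5, 1.2]
width: 35.3
```

Emit:
{"name": "arm_command", "arguments": {"increments": [[[-0.2, 0, 0], 1], [[-0.2, 0, 0], 1], [[0, 0, 0], 0]]}}

```text
t: 12.7
ee_pos: [471.9, 55.3, 144.7]
orientation: [-1.603, 2.67, -0.049]
ft_force: [-0.1, -0.1, 0.6]
width: 35.1
```

Emit:
{"name": "arm_command", "arguments": {"increments": [[[0, 0, 0], 0]]}}

```text
t: 12.8
ee_pos: [472.0, 55.4, 144.7]
orientation: [-1.603, 2.67, -0.049]
ft_force: [0.1, -1.7, 1.2]
width: 35.0
```

Emit:
{"name": "arm_command", "arguments": {"increments": [[[-0.2, 0, 0], 1], [[-0.2, 0, 0], 1], [[0, 0, 0], 0]]}}

```text
t: 13.1
ee_pos: [473.8, 59.0, 144.7]
orientation: [-1.552, 2.7, -0.048]
ft_force: [-0.7, 0.1, 1.9]
width: 35.5
```

Emit:
{"name": "arm_command", "arguments": {"increments": [[[0, 0, 0], 0]]}}

```text
t: 13.2
ee_pos: [473.8, 59.0, 144.7]
orientation: [-1.552, 2.7, -0.048]
ft_force: [-1.4, -0.9, 1.8]
width: 35.4
```

Emit:
{"name": "arm_command", "arguments": {"increments": [[[-0.2, 0, 0], 1], [[-0.2, 0, 0], 1], [[0, 0, 0], 0]]}}

```text
t: 13.5
ee_pos: [475.5, 62.3, 144.7]
orientation: [-1.501, 2.729, -0.048]
ft_force: [-1.5, -1.4, 1.7]
width: 35.1
```

Emit:
{"name": "arm_command", "arguments": {"increments": [[[0, 0, 0], 0]]}}

```text
t: 13.6
ee_pos: [475.5, 62.4, 144.7]
orientation: [-1.501, 2.729, -0.048]
ft_force: [-1.3, -2.1, 2.4]
width: 35.0
```

```bash
python3 -c "
from h import *
st();arc(0.04,2,114,145)"
```

```text
t13.60 [475.5  62.4 144.7] psi -2.136 r 114.3 az 2.592 F [-1.26 -2.1   2.43] clockwise push-back 2.45 radial -0.02 w 35.0 q [ 0.12  0.32  2.03 -0.03  0.76  2.27]
[[[-0.23, -0.03, -0.03], 0.3], [[-0.23, 0.0, 0.0], 1.1]]
```

Emit:
{"name": "arm_command", "arguments": {"increments": [[[-0.2, 0, 0], 0.5], [[0, 0, 0], 0]]}}

```text
t: 13.8
ee_pos: [476.4, 64.0, 144.7]
orientation: [-1.489, 2.737, -0.047]
ft_force: [-1.5, -1.8, 2.8]
width: 34.9
```

Emit:
{"name": "arm_command", "arguments": {"increments": [[[0, 0, 0], 0]]}}

```text
t: 13.9
ee_pos: [476.4, 64.0, 144.7]
orientation: [-1.489, 2.737, -0.048]
ft_force: [-1.9, -2.7, 2.1]
width: 35.4
```

Emit:
{"name": "arm_command", "arguments": {"increments": [[[0, 0, 0], 0]]}}

```text
t: 14.0
ee_pos: [476.4, 64.0, 144.7]
orientation: [-1.489, 2.737, -0.048]
ft_force: [-0.9, -1.9, 2.3]
width: 35.0
```

```bash
python3 -c "
from h import *
st()"
```

```text
t14.00 [476.4  64.  144.7] psi -2.145 r 114.4 az 2.576 F [-0.93 -1.88  2.32] clockwise push-back 2.09 radial -0.23 w 35.0 q [ 0.12  0.32  2.02 -0.03  0.77  2.29]
```

Emit:
{"name": "arm_command", "arguments": {"increments": [[[-0.2, 0, 0], 0.4], [[0, 0, 0], 0]]}}

```text
t: 14.2
ee_pos: [477.2, 65.6, 144.7]
orientation: [-1.479, 2.743, -0.047]
ft_force: [-1.5, -3.5, 2.0]
width: 35.0
```

Emit:
{"name": "arm_command", "arguments": {"increments": [[[0, 0, 0], 0]]}}

```text
t: 14.3
ee_pos: [477.2, 65.6, 144.7]
orientation: [-1.479, 2.743, -0.047]
ft_force: [-2.0, -3.3, 3.4]
width: 35.2
```

Emit:
{"name": "arm_command", "arguments": {"increments": [[[0, 0, 0], 0]]}}

```text
t: 14.4
ee_pos: [477.2, 65.6, 144.7]
orientation: [-1.479, 2.743, -0.047]
ft_force: [-2.6, -3.5, 2.6]
width: 35.2
```

```bash
python3 -c "
from h import *
st()"
```

```text
t14.40 [477.2  65.6 144.7] psi -2.153 r 114.6 az 2.561 F [-2.57 -3.49  2.6 ] clockwise push-back 4.33 radial 0.23 w 35.2 q [ 0.12  0.32  2.02 -0.03  0.77  2.3 ]
```

Emit:
{"name": "arm_command", "arguments": {"increments": [[[-0.1, 0, 0], 0], [[0, 0, 0], 0]]}}

```text
t: 14.6
ee_pos: [477.5, 66.2, 144.7]
orientation: [-1.479, 2.744, -0.048]
ft_force: [-2.2, -2.5, 2.5]
width: 34.9
```

Emit:
{"name": "arm_command", "arguments": {"increments": [[[0, 0, 0], 0]]}}

```text
t: 14.7
ee_pos: [477.5, 66.2, 144.7]
orientation: [-1.479, 2.744, -0.048]
ft_force: [-1.2, -3.4, 3.8]
width: 34.8
```

```bash
python3 -c "
from h import *
st()
o=get_obs();im=get_image('wrist');cv2.imwrite('pics/w4.png',im[:,:,::-1])
im=get_image('top');cv2.imwrite('pics/t4.png',im[:,:,::-1]);st()"
```

```text
t14.70 [477.5  66.2 144.7] psi -2.153 r 114.7 az 2.555 F [-1.21 -3.36  3.77] clockwise push-back 3.47 radial -0.85 w 34.8 q [ 0.13  0.32  2.02 -0.03  0.77  2.3 ]
t14.80 [477.5  66.2 144.7] psi -2.152 r 114.7 az 2.555 F [-1.63 -2.55  2.61] clockwise push-back 3.02 radial -0.06 w 35.2 q [ 0.13  0.32  2.02 -0.03  0.77  2.3 ]
```

View pics/w4.png

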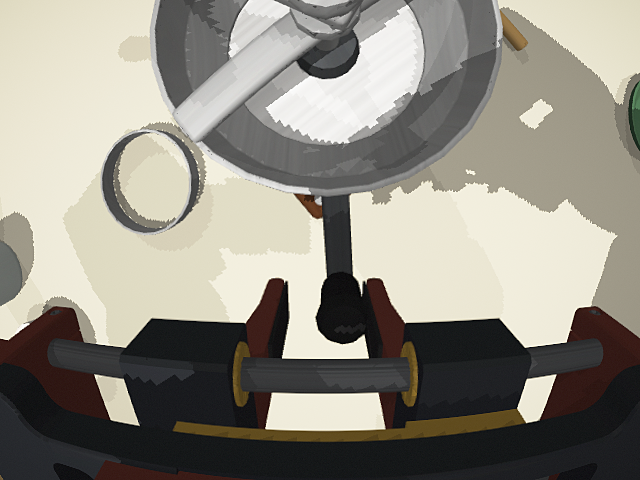

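Emit:
{"name": "arm_command", "arguments": {"increments": [[[-0.1, 0, 0], 0], [[0, 0, 0], 0]]}}

```text
t: 15.0
ee_pos: [477.7, 66.9, 144.7]
orientation: [-1.48, 2.744, -0.048]
ft_force: [-2.0, -2.7, 2.5]
width: 34.9
```

Emit:
{"name": "arm_command", "arguments": {"increments": [[[0, 0, 0], 0]]}}

```text
t: 15.1
ee_pos: [477.8, 66.9, 144.7]
orientation: [-1.48, 2.744, -0.048]
ft_force: [-2.3, -3.6, 2.4]
width: 35.0
```

Emit:
{"name": "arm_command", "arguments": {"increments": [[[0, 0, 0], 0]]}}

```text
t: 15.2
ee_pos: [477.8, 66.9, 144.7]
orientation: [-1.48, 2.744, -0.048]
ft_force: [-2.2, -2.7, 3.1]
width: 35.2
```

Emit:
{"name": "arm_command", "arguments": {"increments": [[[0, 0, 0], 0]]}}

```text
t: 15.3
ee_pos: [477.8, 66.9, 144.7]
orientation: [-1.48, 2.744, -0.048]
ft_force: [-2.8, -3.8, 2.5]
width: 35.3
```

Emit:
{"name": "arm_command", "arguments": {"increments": [[[-0.1, 0, 0], 0], [[0, 0, 0], 0]]}}

```text
t: 15.5
ee_pos: [478.0, 67.4, 144.7]
orientation: [-1.48, 2.745, -0.048]
ft_force: [-2.0, -3.1, 2.7]
width: 35.0
```

Emit:
{"name": "arm_command", "arguments": {"increments": [[[0, 0, 0], 0]]}}

```text
t: 15.6
ee_pos: [478.0, 67.4, 144.7]
orientation: [-1.48, 2.745, -0.048]
ft_force: [-1.7, -4.2, 3.5]
width: 35.0
```

Emit:
{"name": "arm_command", "arguments": {"increments": [[[0, 0, 0], 0]]}}

```text
t: 15.7
ee_pos: [478.0, 67.5, 144.7]
orientation: [-1.48, 2.745, -0.048]
ft_force: [-2.5, -4.2, 2.9]
width: 35.3
```

```bash
python3 -c "
from h import *
o=get_obs();im=get_image('wrist');cv2.imwrite('pics/w5.png',im[:,:,::-1]);st()
d=np.array(o['ee_pos'])[:2]-C
# back: slack (35-20)=15 plus 30 at knob
arc(-45/114,10,114,144)"
```

```text
t15.75 [478.   67.4 144.7] psi -2.152 r 114.9 az 2.543 F [-3.42 -4.19  3.72] clockwise push-back 5.39 radial 0.47 w 35.0 q [ 0.13  0.32  2.02 -0.03  0.77  2.3 ]
[[[0.45, -0.09, 0.07], -1.3], [[0.45, -0.01, 0.0], -2.3], [[0.45, -0.01, 0.0], -2.2], [[0.45, -0.01, 0.0], -2.3], [[0.45, -0.01, 0.0], -2.2], [[0.45, -0.01, 0.0], -2.3], [[0.45, -0.01, 0.0], -2.3], [[0.45, -0.01, 0.0], -2.2], [[0.45, -0.01, 0.0], -2.3], [[0.45, 0.0, 0.0], -2.3]]
```

Emit:
{"name": "arm_command", "arguments": {"increments": [[[0.5, -0.1, 0], -1.3], [[0.5, 0, 0], -2.3], [[0.5, 0, 0], -2.3], [[0.5, 0, 0], -2.3], [[0.5, 0, 0], -2.3], [[0.5, 0, 0], -2.3], [[0.5, 0, 0], -2.3], [[0.3, 0, 0], -1.5], [[0, 0, 0], 0]]}}

```text
t: 16.65
ee_pos: [467.6, 36.7, 144.8]
orientation: [-1.865, 2.485, -0.054]
ft_force: [-0.7, 0.6, -0.4]
width: 35.0
```

```bash
python3 -c "
from h import *
o=get_obs();st()
d=np.array(o['ee_pos'])[:2]-C
a=np.arctan2(d[1],d[0])%6.283
print('moved',(a-2.543)*114)
arc(-(2.543+45/114-a),3,114,144)"
```

```text
t16.65 [467.6  36.7 144.8] psi -1.854 r 110.7 az 2.829 F [-0.68  0.6  -0.42] clockwise push-back -0.36 radial 0.83 w 35.0 q [ 0.06  0.3   2.06 -0.02  0.74  1.92]
moved 32.60985702604466
[[[0.4, 0.33, 0.08], -0.4], [[0.42, 0.0, 0.0], -2.1], [[0.41, -0.01, 0.0], -2.0]]
```

Emit:
{"name": "arm_command", "arguments": {"increments": [[[0.4, 0.3, 0], -0.4], [[0.4, 0, 0], -2], [[0.2, 0, 0], -1], [[0, 0, 0], 0], [[0, 0, 0], 0]]}}

```text
t: 17.15
ee_pos: [463.1, 28.8, 144.8]
orientation: [-1.936, 2.427, -0.056]
ft_force: [-0.3, -0.1, -0.9]
width: 35.4
```

```bash
python3 -c "
from h import *
o=get_obs();st()
d=np.array(o['ee_pos'])[:2]-C
a=np.arctan2(d[1],d[0])%6.283
print('moved',(a-2.543)*114)
arc(-(2.543+45/114-a),1,114,144)
im=get_image('wrist');cv2.imwrite('pics/w6.png',im[:,:,::-1])"
```

```text
t17.15 [463.1  28.8 144.8] psi -1.795 r 113.0 az 2.908 F [-0.28 -0.07 -0.94] clockwise push-back 0.13 radial 0.26 w 35.4 q [ 0.04  0.29  2.07 -0.01  0.73  1.84]
moved 41.61372234612837
[[[0.34, 0.1, 0.08], -1.2]]
```

View pics/w6.png

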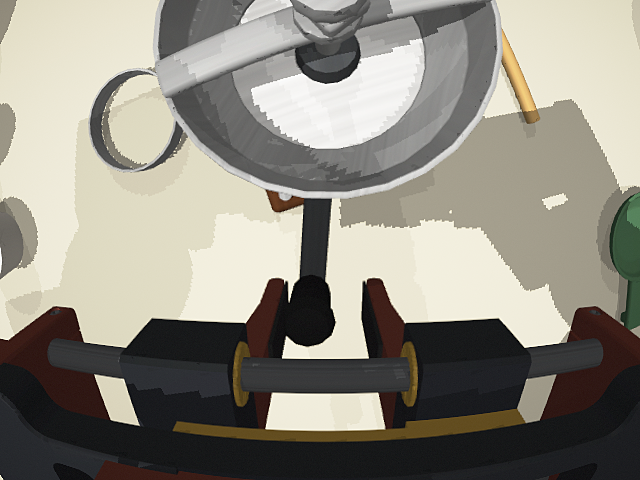

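Run:
```python
from h import *
P5=dict(ee_pos=[478,67.45,144.7],orientation=[-1.48,2.745,-0.048]);o=get_obs()
K=[]
for n,p in (("w5",P5),("w6",o)):
    im=cv2.imread(f"pics/{n}.png").max(2)[300:352,289:362]
    m=(im<28).astype(np.uint8)
    n_,l,s,c=cv2.connectedComponentsWithStats(m);
    i=1+np.argmax(s[1:,4]);ys,xs=np.where(l==i);xs=xs+289;ys=ys+300
    ext=[(y,xs[ys==y].min(),xs[ys==y].max()) for y in range(312,348,4) if (ys==y).any()]
    print(n,s[i],ext,ys.max())
    b=ys.max(); w=max(e[2]-e[1] for e in ext)+1; u=np.median([(e[1]+e[2])/2 for e in ext]); 
    g=wplane(p,(u,b-w/2),173);d=g[:2]-C;K.append(g);print(u,b-w/2,g,np.hypot(*d),np.arctan2(d[1],d[0]))
print(np.linalg.norm(K[0]-K[1]))
```

```text
w5 [  27    0   46   44 1554] [(312, np.int64(318), np.int64(361)), (316, np.int64(316), np.int64(361)), (320, np.int64(317), np.int64(361)), (324, np.int64(318), np.int64(361)), (328, np.int64(318), np.int64(337)), (332, np.int64(322), np.int64(358)), (336, np.int64(326), np.int64(358)), (340, np.int64(332), np.int64(354))] 343
339.5 320.0 [477.11832296  61.11837495 173.        ] 112.27645578730379 2.5943806940667478
w6 [   0    0   46   46 1847] [(312, np.int64(289), np.int64(332)), (316, np.int64(289), np.int64(333)), (320, np.int64(289), np.int64(334)), (324, np.int64(289), np.int64(334)), (328, np.int64(289), np.int64(333)), (332, np.int64(289), np.int64(331)), (336, np.int64(289), np.int64(328)), (340, np.int64(293), np.int64(323)), (344, np.int64(300), np.int64(315))] 345
310.5 322.0 [465.7706874   34.45839232 173.        ] 111.83345189721531 2.8536508548967894
28.97453202739698
```

The camera makes the easing-back about 29.5 mm and the tool pose about 27 mm, so I'll nudge about 1.5 mm more.

Emit:
{"name": "arm_command", "arguments": {"increments": [[[0.15, 0, 0], 0], [[0, 0, 0], 0], [[0, 0, 0], 0]]}}

```text
t: 17.5
ee_pos: [462.8, 27.5, 144.8]
orientation: [-1.935, 2.427, -0.056]
ft_force: [-0.2, -0.6, 0.4]
width: 35.3
```

```bash
python3 -c "
from h import *
st();p=get_obs()['ee_pos'];d=p[:2]-C
a=np.arctan2(d[1],d[0]);
lin((C[0]+114*np.cos(a+.06),C[1]+114*np.sin(a+.06),p[2],psi(get_obs())),2)"
```

```text
t17.50 [462.8  27.5 144.8] psi -1.795 r 112.9 az 2.920 F [-0.17 -0.58  0.38] clockwise push-back 0.60 radial 0.04 w 35.3 q [ 0.04  0.29  2.07 -0.01  0.73  1.84]
[[[0.3, 0.0, 0.0], -0.0], [[0.4, 0.1, 0.0], -0.0]]
```

Emit:
{"name": "arm_command", "arguments": {"increments": [[[-0.4, 0, 0], 0], [[-0.3, 0, 0], 0], [[0, 0, 0], 0], [[0, 0, -1], 0], [[0, 0, -1.5], 0], [[0, 0, -1.5], 0], [[0, 0, -2], 0], [[0, 0, -3], 0], [[0, 0, -4], 0], [[0, 0, -4], 0], [[0, 0, -1], 0], [[0, 0, 0], 0]]}}

```text
t: 18.7
ee_pos: [453.5, 36.2, 335.9]
orientation: [-1.936, 2.427, -0.056]
ft_force: [-0.5, 0.4, 0.6]
width: 35.2
```

```bash
python3 -c "
from h import *
st()
o=get_obs();im=get_image('wrist');cv2.imwrite('pics/w7.png',im[:,:,::-1])
im=get_image('scene');cv2.imwrite('pics/s7.png',im[:,:,::-1])
im=get_image('top');cv2.imwrite('pics/t7.png',im[:,:,::-1])"
```

```text
t18.70 [453.5  36.2 335.9] psi -1.795 r 124.1 az 2.869 F [-0.49  0.45  0.58] clockwise push-back -0.30 radial 0.59 w 35.2 q [ 0.06  0.01  1.89 -0.01  1.19  1.86]
```

View pics/w7.png

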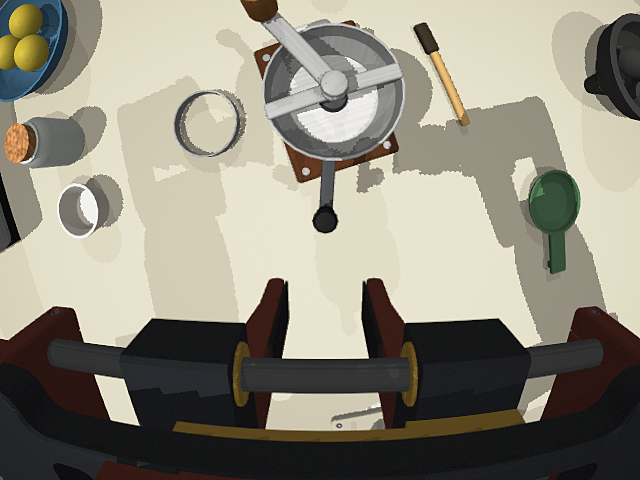

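View pics/t7.png

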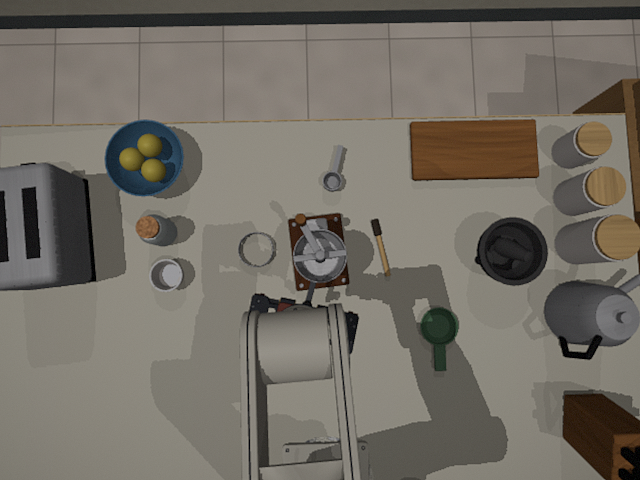

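The lever knob is at (325,217), the nut at (333,84), and nothing else has moved. I'll compute the lever azimuth.

```bash
python3 -c "
from h import *
o=get_obs()
k=wplane(o,(325,218),173);A=wplane(o,(333,83),223);print(k,A)
d=k-A;print(np.hypot(*d[:2]),np.arctan2(d[1],d[0]))
d=k[:2]-C;print(np.hypot(*d),np.arctan2(d[1],d[0]))
im=cv2.imread('pics/w7.png')
m=(im[195:240,300:350].max(2)<30).astype(np.uint8);n,l,s,c=cv2.connectedComponentsWithStats(m);print(s,c+[300,195])
"
```

```text
[465.07373081  34.13348609 173.        ] [570.89037124   3.71510504 223.        ]
110.1019495639551 2.8616769006370735
112.4106028330681 2.858182927433513
[[   0    0   50   45 2052]
 [  32    5    1    4    4]
 [  13   10   25   28  194]] [[324.3625731  217.0711501 ]
 [332.         201.5       ]
 [325.79896907 216.56701031]]
```

```bash
python3 -c "
from h import *
lin((640,43,325,-1.08),9)"
```

```text
[[[-0.5, -2.0, 0.1], -4.6], [[-0.4, -2.1, 0.1], -4.5], [[-0.2, -2.0, 0.1], -4.6], [[-0.1, -2.1, 0.1], -4.5], [[0.2, -2.1, 0.0], -4.6], [[0.2, -2.1, 0.1], -4.5], [[0.5, -2.0, 0.1], -4.6], [[0.6, -2.0, 0.1], -4.5], [[0.8, -2.0, 0.1], -4.6]]
```

Emit:
{"name": "arm_command", "arguments": {"increments": [[[-0.5, -2.0, 0.1], -4.6], [[-0.4, -2.1, 0.1], -4.5], [[-0.2, -2.0, 0.1], -4.6], [[-0.1, -2.1, 0.1], -4.5], [[0.2, -2.1, 0.0], -4.6], [[0.2, -2.1, 0.1], -4.5], [[0.5, -2.0, 0.1], -4.6], [[0.6, -2.0, 0.1], -4.5], [[0.6, -1.5, 0.1], -4.6], [[0, 0, 0], 0], [[0, 0, 0], 0]], "gripper": 0.65}}

```text
t: 19.95
ee_pos: [631.2, 44.0, 304.0]
orientation: [2.711, -1.575, 0.01]
ft_force: [-0.4, -0.3, -0.8]
width: 57.4
```

```bash
python3 -c "
from h import *
st()
im=get_image('wrist');cv2.imwrite('pics/w8.png',im[:,:,::-1])
"
```

```text
t19.95 [631.2  44.  304. ] psi -1.053 r 71.3 az 0.618 F [-0.43 -0.3  -0.8 ] clockwise push-back 0.00 radial -0.53 w 57.4 q [ 0.05  0.36  1.54 -0.01  1.25  1.11]
```

View pics/w8.png

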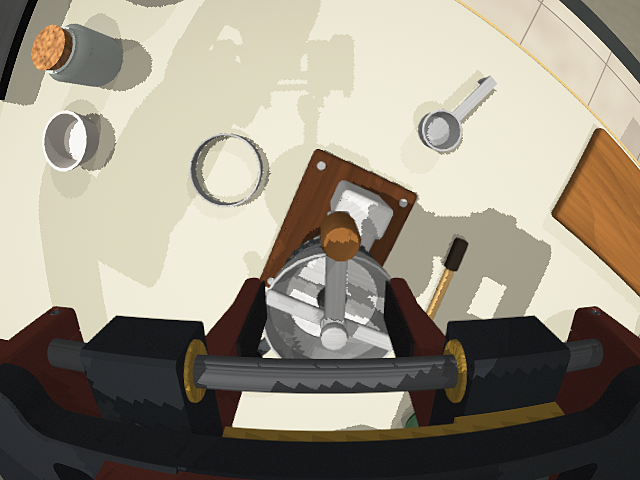

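```bash
python3 -c "
from h import *
o=get_obs()
k=wplane(o,(340.5,242),261);A=wplane(o,(334,332),223);d=k-A;print(k,A,np.hypot(*d[:2]),np.arctan2(d[1],d[0]))
lin((647.5,42.5,300,-1.08),3)"
```

```text
[649.96188707  44.09706664 261.        ] [578.61913912   5.56984883 223.        ] 81.08103474957905 0.4951564210632129
[[[0.3, -0.5, 0.1], 0.5], [[0.3, -0.4, 0.2], 0.6], [[0.3, -0.5, 0.1], 0.5]]
```

Emit:
{"name": "arm_command", "arguments": {"increments": [[[0.3, -0.5, 0], 0.5], [[0.3, -0.5, 0], 0.6], [[0.3, -0.5, 0], 0.5], [[0, 0, 0], 0], [[0, 0, 0], 0]]}}

```text
t: 20.5
ee_pos: [648.0, 43.3, 304.2]
orientation: [2.684, -1.62, 0.01]
ft_force: [-1.1, 0.2, 0.5]
width: 57.4
```

```bash
python3 -c "
from h import *
st();lin((648,43,226,-1.08),5)
"
```

```text
t20.50 [648.   43.3 304.2] psi -1.086 r 85.3 az 0.496 F [-1.06  0.25  0.5 ] clockwise push-back 0.72 radial -0.81 w 57.4 q [ 0.05  0.38  1.5  -0.01  1.26  1.14]
[[[0.0, 0.0, 1.6], -0.1], [[0.0, 0.0, 1.5], -0.0], [[0.0, 0.0, 1.6], -0.1], [[0.0, 0.0, 1.6], -0.1], [[0.0, 0.0, 1.5], -0.1]]
```

Emit:
{"name": "arm_command", "arguments": {"increments": [[[0, 0, 1.5], 0], [[0, 0, 1.5], 0], [[0, 0, 1.5], 0], [[0, 0, 1.5], 0], [[0, 0, 1.3], 0], [[0, 0, 0], 0], [[0, 0, 0], 0]]}}

```text
t: 21.2
ee_pos: [645.6, 42.5, 222.4]
orientation: [2.682, -1.619, 0.004]
ft_force: [-0.0, 0.0, -1.0]
width: 57.2
```

```bash
python3 -c "
from h import *
st();im=get_image('wrist');cv2.imwrite('pics/w9.png',im[:,:,::-1])
"
```

```text
t21.20 [645.6  42.5 222.4] psi -1.086 r 82.8 az 0.501 F [-0.03  0.03 -1.  ] clockwise push-back 0.04 radial -0.01 w 57.2 q [ 0.05  0.46  1.58 -0.01  1.11  1.14]
```

View pics/w9.png

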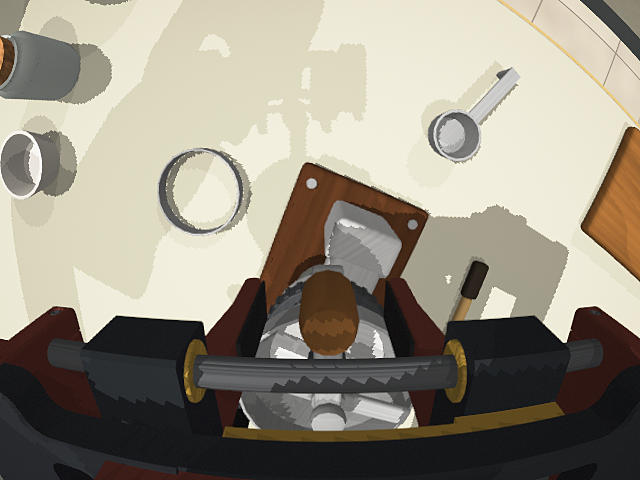

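Emit:
{"name": "arm_command", "arguments": {"increments": [[[0, -0.2, -0.2], 0], [[0, 0, 0], 0], [[0, 0, 0], 0], [[0, 0, 0], 0], [[0, 0, 0], 0], [[0, 0, 0], 0]], "gripper": 0.1}}

```text
t: 21.85
ee_pos: [648.9, 43.7, 227.2]
orientation: [2.684, -1.621, 0.009]
ft_force: [0.6, 0.5, -1.5]
width: 24.4
```

```bash
cat >> h.py <<'E'
def circ(dth,n,r=85.5,z=225,c=None):
    c=C if c is None else np.array(c)
    o=get_obs();d=np.array(o["ee_pos"])[:2]-c;a=np.arctan2(d[1],d[0]);s=psi(o)
    rows([(c[0]+r*np.cos(b),c[1]+r*np.sin(b),z,s) for b in a-dth*np.arange(1,n+1)/n])
E
python3 -c "
from h import *
st();circ(1.0,8)
"
```

```text
t21.85 [648.9  43.7 227.2] psi -1.086 r 86.3 az 0.496 F [ 0.59  0.55 -1.5 ] clockwise push-back 0.20 radial 0.78 w 24.4 q [ 0.05  0.45  1.57 -0.01  1.12  1.14]
[[[1.1, 0.1, 0.2], -0.0], [[1.0, 0.2, 0.0], -0.0], [[1.0, 0.3, 0.0], -0.0], [[1.0, 0.5, 0.0], -0.0], [[0.9, 0.5, 0.0], -0.0], [[0.9, 0.7, 0.0], -0.0], [[0.7, 0.8, 0.0], -0.0], [[0.6, 0.8, 0.0], -0.0]]
```

Emit:
{"name": "arm_command", "arguments": {"increments": [[[1, 0.1, 0], 0], [[1, 0.2, 0], 0], [[1, 0.3, 0], 0], [[1, 0.4, 0], 0]]}}

```text
t: 22.25
ee_pos: [659.4, 1.8, 227.2]
orientation: [2.686, -1.619, 0.008]
ft_force: [-3.9, 0.6, 2.5]
width: 24.7
```

```bash
python3 -c "
from h import *
st();circ(1.2,9)
"
```

```text
t22.25 [659.4   1.8 227.2] psi -1.085 r 86.4 az 6.272 F [-3.85  0.58  2.48] clockwise push-back 0.53 radial -3.86 w 24.7 q [-0.01  0.47  1.55 -0.01  1.13  1.08]
[[[0.9, 0.7, 0.2], -0.0], [[0.9, 0.7, 0.0], -0.0], [[0.8, 0.9, 0.0], -0.0], [[0.6, 0.9, 0.0], -0.0], [[0.5, 1.0, 0.0], -0.0], [[0.4, 1.1, 0.0], -0.0], [[0.2, 1.1, 0.0], -0.0], [[0.1, 1.1, 0.0], -0.0], [[0.0, 1.2, 0.0], -0.0]]
```

Emit:
{"name": "arm_command", "arguments": {"increments": [[[0.9, 0.7, 0], 0], [[0.9, 0.7, 0], 0], [[0.8, 0.9, 0], 0], [[0.6, 0.9, 0], 0], [[0.5, 1.0, 0], 0]]}}

```text
t: 22.75
ee_pos: [635.9, -55.9, 227.1]
orientation: [2.683, -1.621, -0.0]
ft_force: [-5.6, 5.5, 2.1]
width: 24.6
```

```bash
python3 -c "
from h import *
st();circ(1.2,8,85)
"
```

```text
t22.75 [635.9 -55.9 227.1] psi -1.087 r 86.0 az 5.533 F [-5.56  5.51  2.1 ] clockwise push-back 0.24 radial -7.83 w 24.6 q [-0.1   0.44  1.59 -0.01  1.11  0.99]
[[[0.2, 1.3, 0.2], -0.0], [[0.2, 1.2, 0.0], -0.0], [[-0.1, 1.3, 0.0], -0.0], [[-0.2, 1.3, 0.0], -0.0], [[-0.4, 1.2, 0.0], -0.0], [[-0.6, 1.1, 0.0], -0.0], [[-0.8, 1.0, 0.0], -0.0], [[-0.9, 0.9, 0.0], -0.0]]
```

```bash
python3 -c "
from h import *
circ(1.2,8,83.5,227)
"
```

```text
[[[0.1, 1.3, 0.0], -0.0], [[0.1, 1.2, 0.0], -0.0], [[0.0, 1.3, 0.0], -0.0], [[-0.3, 1.2, 0.0], -0.0], [[-0.4, 1.2, 0.0], -0.0], [[-0.6, 1.1, 0.0], -0.0], [[-0.7, 1.0, 0.0], -0.0], [[-0.9, 0.9, 0.0], -0.0]]
```

Emit:
{"name": "arm_command", "arguments": {"increments": [[[0.1, 1.3, 0.0], 0], [[0.1, 1.2, 0.0], 0], [[0.0, 1.3, 0.0], 0], [[-0.3, 1.2, 0.0], 0], [[-0.4, 1.2, 0.0], 0], [[-0.6, 1.1, 0.0], 0]]}}

```text
t: 23.35
ee_pos: [561.2, -81.3, 227.2]
orientation: [2.686, -1.626, 0.001]
ft_force: [1.4, 9.2, -0.1]
width: 24.8
```

```bash
python3 -c "
from h import *
st();circ(1.4,9,84,227)
"
```

```text
t23.35 [561.2 -81.3 227.2] psi -1.089 r 84.8 az 4.573 F [ 1.36  9.25 -0.06] clockwise push-back 0.06 radial -9.35 w 24.8 q [-0.16  0.33  1.76 -0.    1.05  0.93]
[[[-0.9, 1.0, 0.0], -0.0], [[-1.0, 0.8, 0.0], -0.0], [[-1.1, 0.7, 0.0], -0.0], [[-1.2, 0.5, 0.0], -0.0], [[-1.3, 0.3, 0.0], -0.0], [[-1.3, 0.2, 0.0], -0.0], [[-1.3, -0.1, 0.0], -0.0], [[-1.2, -0.3, 0.0], -0.0], [[-1.3, -0.5, 0.0], -0.0]]
```

```bash
python3 -c "
from h import *
circ(1.4,9,82.5,227)
"
```

```text
[[[-1.0, 0.8, 0.0], -0.0], [[-1.0, 0.9, 0.0], -0.0], [[-1.1, 0.7, 0.0], -0.0], [[-1.1, 0.5, 0.0], -0.0], [[-1.3, 0.3, 0.0], -0.0], [[-1.3, 0.1, 0.0], -0.0], [[-1.2, -0.1, 0.0], -0.0], [[-1.3, -0.2, 0.0], -0.0], [[-1.2, -0.5, 0.0], -0.0]]
```

Emit:
{"name": "arm_command", "arguments": {"increments": [[[-1.0, 0.8, 0.0], 0], [[-1.0, 0.8, 0.0], 0], [[-1.1, 0.7, 0.0], 0], [[-1.1, 0.5, 0.0], 0], [[-1.3, 0.3, 0.0], 0], [[-1.3, 0.1, 0.0], 0]]}}

```text
t: 23.95
ee_pos: [497.6, -34.2, 227.2]
orientation: [-2.686, 1.627, -0.013]
ft_force: [6.7, 3.7, -8.1]
width: 24.8
```

```bash
python3 -c "
from h import *
st();circ(1.4,9,83.5,227)
"
```

```text
t23.95 [497.6 -34.2 227.2] psi -1.089 r 83.9 az 3.597 F [ 6.74  3.67 -8.08] clockwise push-back -0.33 radial -7.67 w 24.8 q [-0.09  0.23  1.9  -0.    1.    1.  ]
[[[-1.3, -0.2, 0.0], -0.0], [[-1.2, -0.3, 0.0], -0.0], [[-1.2, -0.5, 0.0], -0.0], [[-1.1, -0.7, 0.0], -0.0], [[-1.0, -0.9, 0.0], -0.0], [[-0.8, -1.0, 0.0], -0.0], [[-0.7, -1.1, 0.0], -0.0], [[-0.5, -1.2, 0.0], -0.0], [[-0.2, -1.3, 0.0], -0.0]]
```

Emit:
{"name": "arm_command", "arguments": {"increments": [[[-1.3, -0.2, 0.0], 0], [[-1.2, -0.4, 0.0], 0], [[-1.2, -0.5, 0.0], 0], [[-1.1, -0.7, 0.0], 0], [[-1.0, -0.9, 0.0], 0], [[-0.8, -1.0, 0.0], 0]]}}

```text
t: 24.55
ee_pos: [501.0, 46.4, 227.2]
orientation: [-2.688, 1.624, -0.026]
ft_force: [8.4, -4.9, -8.8]
width: 24.3
```

```bash
python3 -c "
from h import *
st();circ(1.4,9,83.5,227)
"
```

```text
t24.55 [501.   46.4 227.2] psi -1.087 r 84.2 az 2.596 F [ 8.43 -4.95 -8.79] clockwise push-back -0.15 radial -9.77 w 24.3 q [ 0.07  0.23  1.9  -0.01  1.    1.17]
[[[-0.5, -1.2, 0.0], -0.0], [[-0.4, -1.2, 0.0], -0.0], [[-0.2, -1.3, 0.0], -0.0], [[0.0, -1.3, 0.0], -0.0], [[0.2, -1.3, 0.0], -0.0], [[0.4, -1.2, 0.0], -0.0], [[0.6, -1.2, 0.0], -0.0], [[0.7, -1.0, 0.0], -0.0], [[1.0, -1.0, 0.0], -0.0]]
```

Emit:
{"name": "arm_command", "arguments": {"increments": [[[-0.5, -1.2, 0.0], 0], [[-0.3, -1.2, 0.0], 0], [[-0.1, -1.3, 0.0], 0], [[0.1, -1.3, 0.0], 0], [[0.3, -1.3, 0.0], 0], [[0.4, -1.2, 0.0], 0]]}}

```text
t: 25.15
ee_pos: [569.1, 88.0, 227.2]
orientation: [2.689, -1.62, 0.018]
ft_force: [1.3, -5.8, -1.9]
width: 24.4
```

```bash
python3 -c "
from h import *
st();circ(1.4,9,84,227)
"
```

```text
t25.15 [569.1  88.  227.2] psi -1.085 r 85.4 az 1.617 F [ 1.29 -5.76 -1.92] clockwise push-back -1.02 radial -5.81 w 24.4 q [ 0.14  0.34  1.74 -0.01  1.05  1.23]
[[[0.8, -1.1, 0.0], -0.0], [[0.8, -1.0, 0.0], -0.0], [[0.9, -0.9, 0.0], -0.0], [[1.1, -0.7, 0.0], -0.0], [[1.2, -0.5, 0.0], -0.0], [[1.3, -0.4, 0.0], -0.0], [[1.3, -0.2, 0.0], -0.0], [[1.3, 0.1, 0.0], -0.0], [[1.3, 0.2, 0.0], -0.0]]
```

Emit:
{"name": "arm_command", "arguments": {"increments": [[[0.8, -1.1, 0.0], 0], [[0.8, -1.0, 0.0], 0], [[0.9, -0.9, 0.0], 0], [[1.1, -0.7, 0.0], 0], [[1.2, -0.5, 0.0], 0], [[1.3, -0.3, 0.0], 0]]}}

```text
t: 25.75
ee_pos: [643.5, 52.6, 227.2]
orientation: [2.687, -1.618, 0.016]
ft_force: [-4.5, -2.2, 0.7]
width: 24.6
```

```bash
python3 -c "
from h import *
st();circ(1.0,7,85,227)
"
```

```text
t25.75 [643.5  52.6 227.2] psi -1.084 r 86.4 az 0.616 F [-4.47 -2.24  0.69] clockwise push-back 0.75 radial -4.95 w 24.6 q [ 0.07  0.45  1.58 -0.01  1.11  1.16]
[[[1.2, 0.1, 0.0], -0.0], [[1.2, 0.1, 0.0], -0.0], [[1.2, 0.2, 0.0], -0.0], [[1.2, 0.5, 0.0], -0.0], [[1.0, 0.6, 0.0], -0.0], [[1.0, 0.7, 0.0], -0.0], [[0.8, 0.9, 0.0], -0.0]]
```

Emit:
{"name": "arm_command", "arguments": {"increments": [[[1.2, 0.1, 0.0], 0], [[1.2, 0.1, 0.0], 0], [[1.2, 0.2, 0.0], 0], [[1.2, 0.4, 0.0], 0], [[1.0, 0.5, 0.0], 0], [[0.5, 0.3, 0], 0], [[0, 0, 0], 0], [[0, 0, 0], 0], [[0, 0, 0], 0]]}}

```text
t: 26.65
ee_pos: [656.6, -18.5, 227.2]
orientation: [2.681, -1.622, 0.002]
ft_force: [-2.4, 1.3, -2.0]
width: 24.6
```

```bash
python3 -c "
from h import *
st()
"
```

```text
t26.65 [656.6 -18.5 227.2] psi -1.088 r 86.3 az 6.035 F [-2.44  1.34 -1.98] clockwise push-back 0.70 radial -2.70 w 24.6 q [-0.04  0.47  1.55 -0.01  1.13  1.05]
```

Emit:
{"name": "arm_command", "arguments": {"increments": [[[0, 0, 0], 0], [[0, 0, 0], 0], [[0, 0, 0], 0], [[0, 0, 0], 0], [[0, 0, 0], 0], [[0, 0, 0], 0]], "gripper": 0.65}}

```text
t: 27.25
ee_pos: [659.5, -17.6, 229.1]
orientation: [2.685, -1.621, 0.012]
ft_force: [0.2, 0.0, 0.2]
width: 57.1
```

```bash
python3 -c "
from h import *
st();im=get_image('wrist');cv2.imwrite('pics/w10.png',im[:,:,::-1])
"
```

```text
t27.25 [659.5 -17.6 229.1] psi -1.086 r 88.8 az 6.052 F [0.25 0.04 0.17] clockwise push-back 0.10 radial 0.23 w 57.1 q [-0.04  0.47  1.55 -0.01  1.13  1.05]
```

View pics/w10.png

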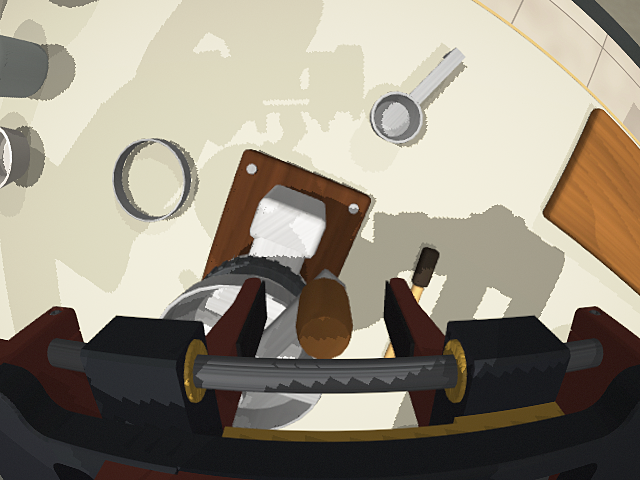

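The knob is free, centred at (325,320) between the open pads. I'll rise straight up and then back off.

Emit:
{"name": "arm_command", "arguments": {"increments": [[[0, 0, -1.5], 0], [[0, 0, -1.5], 0], [[0, 0, -2], 0], [[0, 0, -3], 0], [[0, 0, -3], 0], [[0, 0, -2], 0], [[0, 0, 0], 0], [[0, 0, 0], 0]]}}

```text
t: 28.1
ee_pos: [659.4, -16.6, 373.2]
orientation: [2.688, -1.623, 0.021]
ft_force: [-0.3, -0.7, 0.2]
width: 57.1
```

```bash
python3 -c "
from h import *
st();lin((430,260,370,psi(get_obs())),9)
"
```

```text
t28.10 [659.4 -16.6 373.2] psi -1.086 r 88.5 az 6.063 F [-0.32 -0.68  0.21] clockwise push-back -0.73 radial -0.16 w 57.1 q [-0.04  0.35  1.4  -0.01  1.39  1.05]
[[[-3.9, 0.8, 0.0], -0.0], [[-3.9, 0.8, 0.1], -0.0], [[-3.9, 0.9, 0.0], -0.0], [[-3.9, 0.8, 0.0], -0.0], [[-3.9, 0.8, 0.1], -0.0], [[-3.9, 0.8, 0.0], -0.0], [[-3.9, 0.9, 0.0], -0.0], [[-4.0, 0.8, 0.1], -0.0], [[-3.9, 0.8, 0.0], -0.0]]
```

Emit:
{"name": "arm_command", "arguments": {"increments": [[[-3.0, 0.7, 0.0], 0], [[-3.9, 0.8, 0.0], 0], [[-3.9, 0.8, 0.0], 0], [[-3.9, 0.8, 0.0], 0], [[-3.9, 0.8, 0.0], 0], [[-3.9, 0.8, 0.0], 0], [[-3.9, 0.8, 0.0], 0], [[-3, 0.8, 0.0], 0], [[-2, 0.4, 0.0], 0], [[0, 0, 0], 0], [[0, 0, 0], 0]]}}

```text
t: 29.2
ee_pos: [440.5, 235.7, 356.7]
orientation: [2.675, -1.618, 0.002]
ft_force: [-0.3, -0.5, -0.3]
width: 56.9
```

```bash
python3 -c "
from h import *
st();
for n in ('top','scene'):
  im=get_image(n);cv2.imwrite('pics/%s11.png'%n,im[:,:,::-1])
"
```

```text
t29.20 [440.5 235.7 356.7] psi -1.088 r 268.0 az 2.088 F [-0.31 -0.5  -0.25] clockwise push-back 0.52 radial -0.28 w 56.9 q [ 0.47  0.1   1.74 -0.01  1.31  1.56]
```

View pics/top11.png

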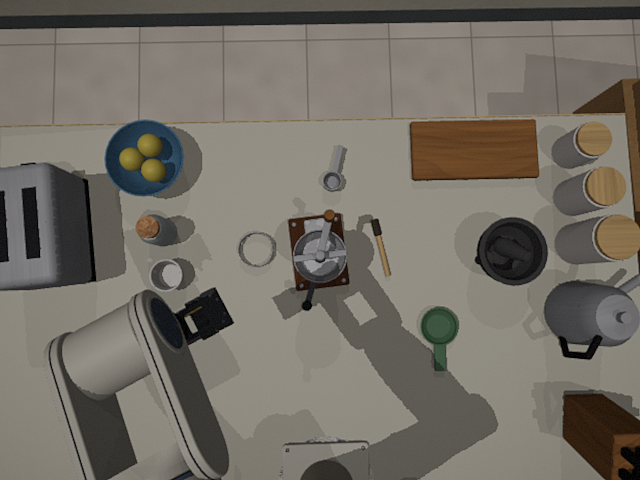

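View pics/scene11.png

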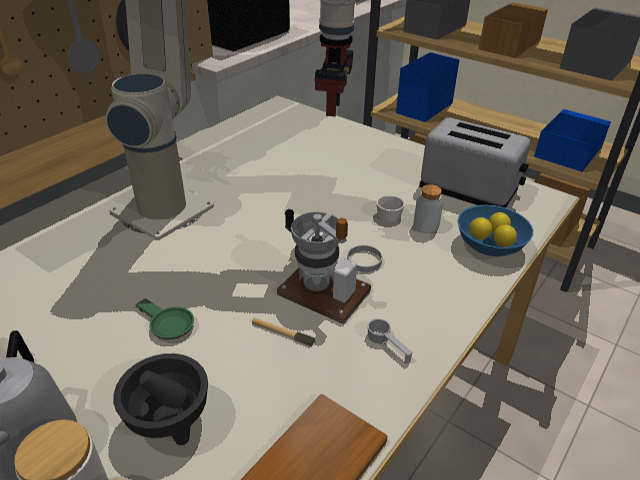

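Top view: lever knob at (307,305), crank knob at (329,216), bystanders where they were. One last number check on the lever.

```bash
python3 -c "
from h import *
t=cv2.imread('pics/top11.png');m=cv2.inRange(cv2.cvtColor(t[295:315,298:318],cv2.COLOR_BGR2HSV),(0,0,0),(180,255,40))
n,l,s,c=cv2.connectedComponentsWithStats(m);i=1+np.argmax(s[1:,4]);uv=c[i]+[298,295]
k=plane('top',uv,173);d=k[:2]-C;print(uv,k,np.hypot(*d),np.arctan2(d[1],d[0]))
a=cv2.imread('pics/top0.png').astype(int);D=np.abs(t.astype(int)-a).max(2);
for nm,(x0,y0,x1,y1) in dict(ring=(236,230,278,268),brush=(368,215,392,280),scoop=(318,143,350,195),jar=(134,212,164,244),molc=(474,215,550,286)).items(): print(nm,(D[y0:y1,x0:x1]>40).sum())
close_job()"
```

```text
[307.1047619  302.77142857] [468.3687408   34.33589805 173.        ] 109.309333761241 2.847975716081808
ring 0
brush 92
scoop 0
jar 0
molc 0
the job is handed in; nothing more can be done
```

The mill is set and checked, and the job is handed in at about 29 s of the 70 s allowed. No verdict was reported.

- **Touch:** I pushed the lever's knob clockwise between loosely open pads. It ran free at about 1.2 N until roughly 1.45 rad. I stopped at about 4.5 N, about 3.3 N above the free push. Single force readings scatter by about 0.7 N, so that is an average over several.
- **Easing back:** I moved the lever back by about 30 mm at the knob. The wrist camera gave 30.6 mm. The tool poses came out about 3 mm lower, just under 29 mm with the last 1.5 mm nudge. At the end the lever stood at azimuth 2.85 in the world frame by the top camera, against 2.86 by the wrist camera just after easing.
- **Crank:** I gripped the knob and turned it about 7.0 rad clockwise, a little over one turn. The force along the turn stayed within about 1 N, which is noise level, so it ran freely. Side forces of up to 10 N came from a small error in my circle, not from the burrs. I then let go, and the arm ended well clear.
- **Other things on the ledge:** The before and after top pictures show no change at the egg ring, scoop, jar or molcajete. Near the brush 92 pixels differed. The arm's shadow now falls there and the brush looks unmoved, but I did not measure its position. The spoon rest and ramekin I checked only by eye, and they look unmoved.

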